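# Put the second-hand lenses away and close the lens tester

## Task

Swing the test block's clamp lever wide open, then take the lens out of it, then fit the orange keyed dust plug fully home in the block's throat with its key in the slot, and only then swing the lever fully shut over it. Stand every lens, the tested one and those on the counter, upright on the floor of a tote compartment of its own size, one lens per compartment, at any time in the job. Leave the shop's other things on the counter where they are.

Things in the scene. Friction and masses are not known exactly. Their poses are not given: they have to be found in the camera images.
- lens_s1: small camera lens, upright cylinder 42 mm diameter, 38 mm tall, silver barrel with a blue ring, blue glass on top; origin at the centre of its underside, z up through the glass. Starts standing on the counter; may be absent.
- lens_s2: small camera lens, upright cylinder 42 mm diameter, 38 mm tall, silver barrel with a blue ring, blue glass on top; origin at the centre of its underside, z up through the glass. Starts standing on the counter; may be absent.
- lens_m1: medium camera lens, upright cylinder 54 mm diameter, 42 mm tall, black barrel with a red ring, blue glass on top; origin at the centre of its underside, z up through the glass. Starts standing on the counter; may be absent.
- lens_l1: large camera lens, upright cylinder 64 mm diameter, 48 mm tall, dark grey barrel with a yellow ring, blue glass on top; origin at the centre of its underside, z up through the glass. Starts standing on the counter; may be absent.
- lens_l2: large camera lens, upright cylinder 64 mm diameter, 48 mm tall, dark grey barrel with a yellow ring, blue glass on top; origin at the centre of its underside, z up through the glass. Starts standing on the counter; may be absent.
- lens_test: medium camera lens, upright cylinder 54 mm diameter, 42 mm tall, black barrel with a red ring, blue glass on top; origin at the centre of its underside, z up through the glass. Starts standing on the test block under the lever, its underside 24 mm above the counter; it is always present and is stored like the others.
- tote: fixed padded tote, 240 (x) by 186 (y) mm; origin at the centre of its underside. Floor 6 mm thick; six square compartments in three size pairs along its x, smallest at -x; dividers 14 mm thick; all walls and dividers end 22 mm above the counter (16 mm above the compartment floor). One lens per compartment
- cell_s1 (a point): centre of the floor of one small compartment, 52 by 52 mm, for a small (42 mm) lens; 6 mm above the counter; axes as the tote
- cell_s2 (a point): centre of the floor of one small compartment, 52 by 52 mm, for a small (42 mm) lens; 6 mm above the counter; axes as the tote
- cell_m1 (a point): centre of the floor of one medium compartment, 66 by 66 mm, for a medium (54 mm) lens; 6 mm above the counter; axes as the tote
- cell_m2 (a point): centre of the floor of one medium compartment, 66 by 66 mm, for a medium (54 mm) lens; 6 mm above the counter; axes as the tote
- cell_l1 (a point): centre of the floor of one large compartment, 78 by 78 mm, for a large (64 mm) lens; 6 mm above the counter; axes as the tote
- cell_l2 (a point): centre of the floor of one large compartment, 78 by 78 mm, for a large (64 mm) lens; 6 mm above the counter; axes as the tote
- block: fixed grey lens test block, 120 x 120 mm, top 24 mm above the counter; origin: centre of its underside. Centred in its top: a square throat 44 x 44 mm, 12 deep, with a key slot 13 wide towards block +x, to 32 mm from the centre (red dot), and round it a square rim, 62 mm inside, 74 outside, 6 high. Lever pivot post at block x +55 mm, y 0: 22 mm hub, top 83 mm above the counter
- lever (a joint): clamp lever of the block: steel bar 16 mm wide, 70 to 78 mm above the counter, that swings level about its vertical pivot. 0 = shut, bar across the throat along block -x (end stop); grows as the handle swings towards block -y (counter-clockwise from above); 1.75 rad = fully open (end stop). Stays where left; about 1 N at the handle moves it. Starts shut or nearly so
- lever_handle (a point): middle of the upright red round handle at the lever's free end, 16 mm diameter, standing from 78 to 110 mm above the counter, 110 mm from the pivot; this point is 94 mm above the counter
- plug: orange keyed dust plug; origin: centre of its underside. Spigot 39 mm diameter, 10 high, with a key rib 8 wide reaching 29 mm from the axis along plug +x; flange 52 mm diameter, height 10 to 15; grip bar 44 long (x) x 14 wide (y), height 15 to 37, white mark at its key end. Seated: x along block x, flange on the block's top, origin over the block's origin, 14 mm above the counter
- figurine: brass figurine, 42 mm across, 70 mm high; bystander, leave alone; origin at the underside or on its axis
- cup: red cup, 76 mm across, 95 mm high; bystander, leave alone; origin at the underside or on its axis
- notepad: orange notepad 100 x 75 x 12 mm; bystander, leave alone; origin at the underside or on its axis
- jar: amber jar 60 mm across, 80 mm high; bystander, leave alone; origin at the underside or on its axis
- driver: screwdriver about 170 mm long lying along its x; bystander, leave alone; origin at the underside or on its axis
- bell: brass counter bell 60 mm across, 44 mm high; bystander, leave alone; origin at the underside or on its axis
- card_tin: green card tin 95 x 65 x 22 mm; bystander, leave alone; origin at the underside or on its axis

How it is judged (in metres and radians):
On the way, in this order (a step that is already met when the one before it is completed fails the run):
1. the lever is swung wide open (over 1.2 rad) while the lens still stands in the block (value of joint lever above 1.2 rad and horizontal distance between lens_test and block below 0.02 m), for 0.2 s.
2. the tested lens is off the block (horizontal distance between lens_test and block above 0.1 m), for 0.2 s.
3. the plug is fully home in the throat, key in the slot, the lever still open (horizontal distance between plug and block below 0.007 m and z of plug in the frame of block below 0.018 m and angle between the x axis of plug and the x axis of block, either way round below 0.2 rad and angle between plug's own z axis and vertical below 0.1 rad and value of joint lever above 0.8 rad), for 0.2 s.
4. the lever is shut over the plug (value of joint lever below 0.15 rad and horizontal distance between plug and block below 0.007 m and z of plug in the frame of block below 0.018 m and angle between the x axis of plug and the x axis of block, either way round below 0.2 rad and angle between plug's own z axis and vertical below 0.1 rad), for 0.2 s.
At the end, for the whole second after the job is handed in: Every present lens stands upright and at rest on the floor (within 5 mm) of a compartment of its own size, within 14 mm of its centre; the plug is home (underside 6 mm or more below the block top, within 7 mm of the throat centre, key in slot); the lever is shut (under 0.15 rad) (all of step 4 and ((horizontal distance between lens_s1 and cell_s1 below 0.014 m and z of lens_s1 in the frame of cell_s1 below 0.005 m) or (horizontal distance between lens_s1 and cell_s2 below 0.014 m and z of lens_s1 in the frame of cell_s2 below 0.005 m)) and angle between each of lens_s1, lens_s2, lens_m1, lens_l1, lens_l2, lens_test's own z axis and vertical below 0.12 rad and linear speed of each of lens_s1, lens_s2, lens_m1, lens_l1, lens_l2, lens_test, plug below 0.03 m/s and ((horizontal distance between lens_s2 and cell_s1 below 0.014 m and z of lens_s2 in the frame of cell_s1 below 0.005 m) or (horizontal distance between lens_s2 and cell_s2 below 0.014 m and z of lens_s2 in the frame of cell_s2 below 0.005 m)) and ((horizontal distance between lens_m1 and cell_m1 below 0.014 m and z of lens_m1 in the frame of cell_m1 below 0.005 m) or (horizontal distance between lens_m1 and cell_m2 below 0.014 m and z of lens_m1 in the frame of cell_m2 below 0.005 m)) and ((horizontal distance between lens_l1 and cell_l1 below 0.014 m and z of lens_l1 in the frame of cell_l1 below 0.005 m) or (horizontal distance between lens_l1 and cell_l2 below 0.014 m and z of lens_l1 in the frame of cell_l2 below 0.005 m)) and ((horizontal distance between lens_l2 and cell_l1 below 0.014 m and z of lens_l2 in the frame of cell_l1 below 0.005 m) or (horizontal distance between lens_l2 and cell_l2 below 0.014 m and z of lens_l2 in the frame of cell_l2 below 0.005 m)) and ((horizontal distance between lens_test and cell_m1 below 0.014 m and z of lens_test in the frame of cell_m1 below 0.005 m) or (horizontal distance between lens_test and cell_m2 below 0.014 m and z of lens_test in the frame of cell_m2 below 0.005 m))); the robot touches nothing.
It fails at once if one of the shop's other things is pushed more than 4 cm from its place (distance of any of figurine, cup, notepad, jar, driver, bell, card_tin from where it was at the start of the episode above 0.04 m).
Of lens_s1, lens_s2, lens_m1, lens_l1, lens_l2 only 3 to 5 are there at a start; the rules pass over those that are not, and their reading is None.
At some moment in a run one of lens_s1, lens_s2, lens_m1, lens_l1, lens_l2, plug may be knocked a few centimetres aside while the robot is not near it.
It also fails if it takes over 210 s, if anything falls off the work surface, if the arm or the gripper's body presses on something with over 40 N, if the wrist force passes 120 N, or if a joint passes its speed limit or range.

## Robot

A 6-joint arm with a two-finger parallel gripper is mounted at the origin on the work surface. World frame = base frame: x ahead of the robot, y to its left, z up, the work surface at z = 0. Lengths are in mm, angles in rad, forces in N, time in s.
With the tool pointing down it reaches from about 275 to 850 mm from the base axis. Payload 5.2 kg.
Tool frame: the origin (TCP) lies between the finger pads; the fingertips stand robot.finger_overhang ahead of it and the grasp point (between the pads) lies 8 mm behind it (robot.finger_overhang is the distance from the TCP to the fingertips, in mm); x points along the fingers, y is the direction in which the jaws open and shut, and the axes are right-handed (so a half turn about x gives the same grasp; the last joint's range is limited). The gripper opens to 85 mm and grips with 20 to 120 N. Pads are 22 mm wide; open, the fingers measure 114 mm over their backs; the gripper's body (76 mm by 85 mm) begins 54 mm behind the grasp point. The pads swing forward as they close: fully open they stand 13 mm farther back than shut.
Start: joints at [0.949, 0.259, 1.535, -0, 1.348, -0.203], TCP at [223.645, 502.482, 219.81] pointing down, gripper open.
Joint ranges: [-3.14, 3.14], [-0.91, 2.08], [0.19, 2.58], [-1.22, 4.36], [0.22, 2.71], [-3.12, 3.12]. Speed limits (rad/s): [2.57, 2.57, 3.14, 3.14, 3.14, 3.14].

## Interface

Orientations are given as [roll, pitch, yaw] about the fixed x, y, z axes, in that order (R = Rz(yaw) Ry(pitch) Rx(roll)).
In Python, from workcell import robot gives the robot as it stands. The module is installed in compiled form; this text tells all that it offers.
- The arm moves only by the tool arm_command, never from a script. Its argument "deltas" is a list of rows, each a list of 3 entries, a list of its own where there are three numbers: the shift along the tool's x, y, z in mm, then the turn, a rotation vector about the tool's x, y, z in degrees, then the gripper command: -1 is shut, 1 is fully open, values between are in proportion. A call has 1 to 8 rows; each row shifts and turns the commanded pose from where the row before left it, along the tool's axes as they then stand; what a row does not reach is not made up. A row lasts 1/12 s, in which the tool goes at most 41.7 mm and 7.16 degrees, less where a joint would pass 70% of its speed; a pose out of reach is approached as far as the arm can. A call with a gripper value outside its range is refused whole. The fingers move at their own pace and stop on an object; "squeeze" is the grip in N (left out, the last holds). Time passes only in rows, so rows that do not move let the fingers close. It gives the time, the measured TCP pose, the force and the opening at its end, in the units of the state.
- robot.state(): the state, without advancing time (a new reading comes with each control period).
- robot.capture(name): name is "side" or "top"; returns the picture (420x560x3 uint8, red, green, blue); there is no depth.
- robot.camera_info(name): a dict with "intrinsics" (3x3 intrinsics, pixels), "xyz" and "rotation" of the camera in the world. Camera axes: x right, y down, z forward; pixel columns grow to the right and rows downward; lengths in mm; the calibration is good to about 2 mm. A picture is of the moment at which its call begins. camera_info takes no time and is no camera call.
- robot.sign_off(): hands the job in, once; it reports no verdict.
The state is a dict: "clock": time; "joints": joint angles; "joint_velocities": joint speeds; "tau": joint torques, N m; "tool_pos": TCP position; "ee_rot": TCP orientation; "ft_force": force on the tool from outside, world axes, zero at the start; "moment": the same for the moment, N m; "gripper_width": finger opening in mm.
Only numpy, scipy, OpenCV 4.12 (cv2) and the standard library are available. Lean on these libraries where they do the work, as an engineer would, in place of code of your own. Each camera call takes 0.05 s, during which the arm holds its last target. There are 200 camera calls.

## Working session

There is one attempt and no reset: what is moved stays moved. The work goes in short steps, Python scripts to look and compute and a tool call to move; the robot and the scene stay as the last step left them, time stands still between calls to the robot, and variables do not carry over. Pictures are saved under pics/ and viewed, about 12 in all and at most 16, crops included, and the job is handed in when it is done.

Besides the shell and the picture viewer there is one more tool, called by a JSON object that holds its "api" and its "payload", one argument or row to a line. arm_command: Moves the arm, as the interface text tells. Its arguments: {"type":"object","properties":{"deltas":{"type":"array","items":{"type":"array"}},"squeeze":{"type":"number"}},"required":["deltas"]}

```bash
mkdir -p pics
python3 - <<'E'
from workcell import robot
import cv2
print(robot.state(), robot.finger_overhang)
for n in("top","side"):
    c=robot.camera_info(n); print(n,c)
    cv2.imwrite(f"pics/{n}0.png",cv2.resize(robot.capture(n)[:,:,::-1],(800,600),interpolation=cv2.INTER_CUBIC))
E
```

```text
{'clock': 0.0, 'joints': array([ 9.49205778e-01,  2.59319045e-01,  1.53607408e+00,  1.41255818e-05,
        1.34796084e+00, -2.02819542e-01]), 'joint_velocities': array([ 2.55542219e-04, -1.40688308e-04, -1.19739666e-03,  1.56557458e-03,
       -6.20930311e-05, -1.07452072e-03]), 'tau': array([ 5.95590318e-04, -4.46029723e+01, -2.90570247e+01,  3.31158810e-05,
        1.17243730e-02, -2.88180786e-05]), 'tool_pos': array([223.32067133, 502.04323857, 218.99119091]), 'ee_rot': array([-1.78143419,  1.56903496, -2.20020833]), 'ft_force': array([-0.35516166,  0.83382731,  0.53089916]), 'moment': array([ 0.04367945,  0.01212579, -0.00015789]), 'gripper_width': 85.18077408690377} 11.0
top {'intrinsics': array([[483.30074718,   0.        , 279.0205322 ],
       [  0.        , 483.30074718, 206.69691156],
       [  0.        ,   0.        ,   1.        ]]), 'xyz': array([ 267.44502372,  -73.31358075, 1464.83695017]), 'rotation': array([-2.92915058e+00,  2.71822090e-03, -1.47244269e+00])}
side {'intrinsics': array([[397.39554636,   0.        , 279.63913938],
       [  0.        , 397.39554636, 212.0828551 ],
       [  0.        ,   0.        ,   1.        ]]), 'xyz': array([ 337.27747996, -872.0116938 ,  819.69365058]), 'rotation': array([-2.2759259 ,  0.00640841, -0.29385784])}
```

View pics/top0.png

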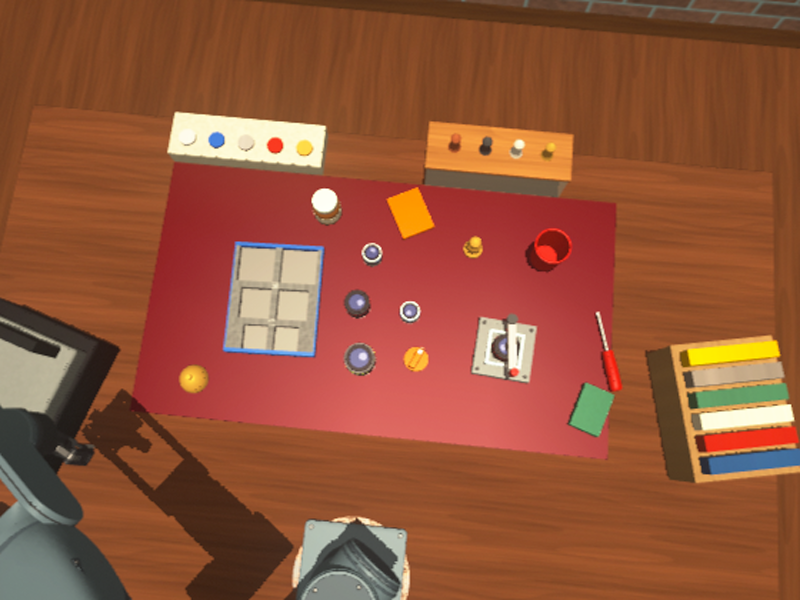

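View pics/side0.png

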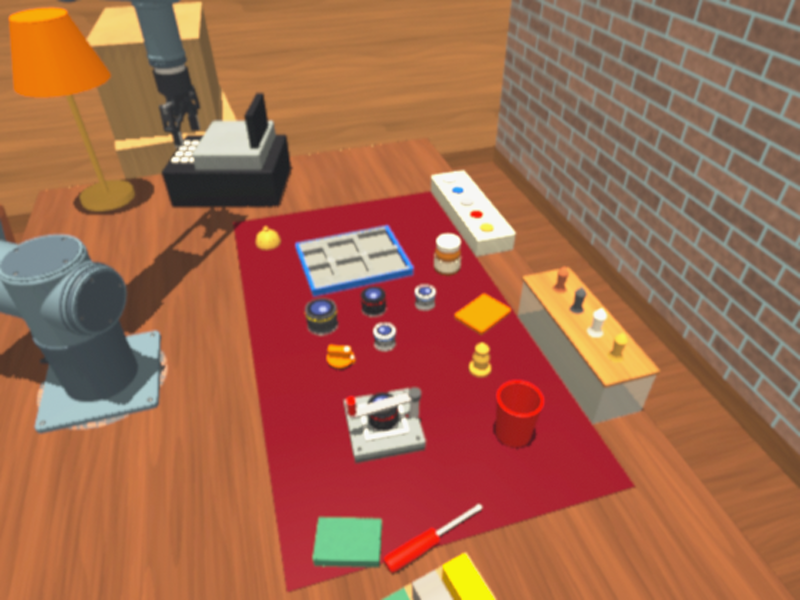

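```bash
cat > h.py <<'E'
from workcell import robot
import numpy as np, cv2
from scipy.spatial.transform import Rotation as Ro
def cam(n):
    c=robot.camera_info(n); return c["intrinsics"],np.array(c["xyz"]),Ro.from_euler("xyz",c["rotation"]).as_matrix()
def ray(n,u,v,z):  # raw pixel -> world point at height z
    K,t,R=cam(n); d=R@np.linalg.inv(K)@np.array([u,v,1.]); return t+d*(z-t[2])/d[2]
def proj(n,P):
    K,t,R=cam(n); p=(np.atleast_2d(P)-t)@R@K.T; return p[:,:2]/p[:,2:]
def crop(n,name,u0,v0,w,h,s):
    im=robot.capture(n)[:,:,::-1]; cv2.imwrite("pics/"+name+"_raw.png",im)
    cv2.imwrite("pics/"+name+".png",cv2.resize(im[v0:v0+h,u0:u0+w],None,fx=s,fy=s,interpolation=cv2.INTER_CUBIC))
E
python3 - <<'E'
from h import *
crop("top","c1",155,140,230,140,3.4)
crop("side","c2",200,150,180,180,3.3)
E
```

```text
(no output)
```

View pics/c1.png

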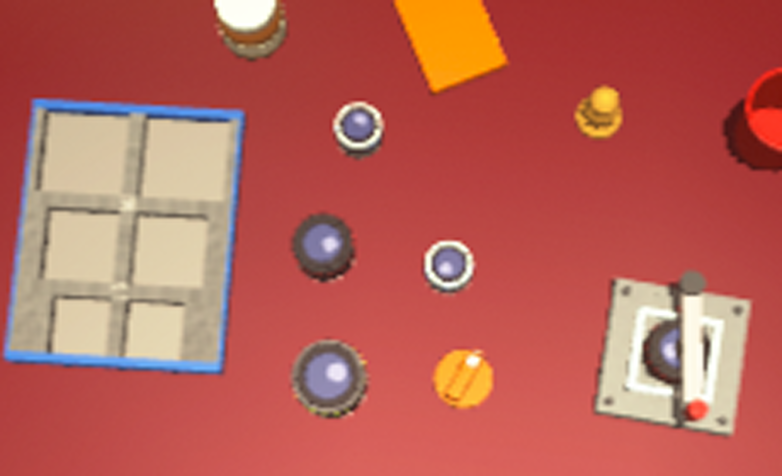

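View pics/c2.png

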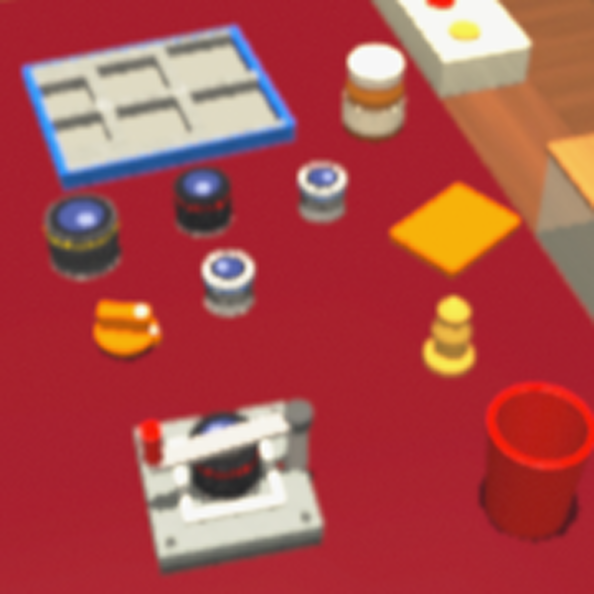

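```bash
cat > fit.py <<'E'
from h import *
from scipy.optimize import minimize
S=4
def masks(prefix=None):
    out={}
    for n in("top","side"):
        im=robot.capture(n); b=cv2.resize(im,None,fx=S,fy=S,interpolation=cv2.INTER_LINEAR).astype(float)
        r,g,bl=b[...,0],b[...,1],b[...,2]
        # mat: g,b small relative to r
        out[n]=((r<2.0*np.maximum(g,bl))|(r<25)); 
    return out
def cyl(d,h,z0=0):
    a=np.linspace(0,2*np.pi,40,endpoint=False); c=np.c_[np.cos(a),np.sin(a)]*d/2
    return np.r_[np.c_[c,0*a+z0],np.c_[c,0*a+z0+h]]
def box(x,y,z0,z1,cx=0,cy=0):
    return np.array([[cx+i*x/2,cy+j*y/2,k] for i in(-1,1) for j in(-1,1) for k in(z0,z1)])
def sil(n,parts,p,shape):
    m=np.zeros(shape,np.uint8); c,s=np.cos(p[2]),np.sin(p[2])
    for P in parts:
        Q=P@np.array([[c,s,0],[-s,c,0],[0,0,1]])+[p[0],p[1],0]
        uv=(proj(n,Q)+.5)*S-.5
        cv2.fillConvexPoly(m,cv2.convexHull(np.round(uv*16).astype(np.int32)),1,shift=4)
    return m>0
def fit(parts,p0,M,cams=("top","side"),yaw=True,pad=12):
    def cost(q,cams=cams):
        p=[q[0],q[1],q[2]/50 if yaw else 0]; t=0
        for n in cams:
            s=sil(n,parts,p,M[n].shape)
            w=W[n]; t+=1-(s&M[n]&w).sum()/((s|M[n])&w).sum()
        return t/len(cams)
    W={n:cv2.dilate(sil(n,parts,p0,M[n].shape).astype(np.uint8),np.ones((pad*2+1,)*2))>0 for n in cams}
    q0=np.array([p0[0],p0[1],p0[2]*50]); 
    if not yaw: 
        f=lambda q:cost([q[0],q[1],0]); r=minimize(f,q0[:2],method="Nelder-Mead",options=dict(initial_simplex=q0[:2]+np.array([[0,0],[5,0],[0,5]]),xatol=.1,fatol=1e-5)); return [*r.x,0],r.fun
    r=minimize(cost,q0,method="Nelder-Mead",options=dict(initial_simplex=q0+5*np.array([[0,0,0],[1,0,0],[0,1,0],[0,0,1]]),xatol=.1,fatol=1e-5))
    return [r.x[0],r.x[1],r.x[2]/50],r.fun
def c1(u,v,z): return ray("top",155+(u+.5)/3.4-.5,140+(v+.5)/3.4-.5,z)
SH=dict(s=(cyl(42,38),),m=(cyl(54,42),),l=(cyl(64,48),))
PLUG=(cyl(52,5,10),cyl(39,10),box(44,14,15,37),box(29,8,0,10,14.5))
E
python3 - <<'E'
from fit import *
M=masks()
for n in M: cv2.imwrite(f"pics/m_{n}.png",M[n]*255)
T=np.array([c1(u,v,22) for u,v in((33,100),(244,111),(222,372),(6,360))])
print("tote c",T.mean(0),"sides",np.linalg.norm(np.diff(T[[0,1,2,3,0]],axis=0),axis=1))
B=np.array([c1(u,v,24) for u,v in((612,278),(750,298),(731,434),(595,411))])
print("block c",B.mean(0),"sides",np.linalg.norm(np.diff(B[[0,1,2,3,0]],axis=0),axis=1))
bx=(B[0]+B[1]-B[2]-B[3]); by=(B[0]-B[1]+B[3]-B[2]); print("yaw",np.arctan2(bx[1],bx[0]),np.arctan2(-by[0],by[1]))
hub=c1(691,282,83);ha=c1(697,410,110);print("hub",hub,"handle",ha,np.linalg.norm(ha-hub))
bw=np.arctan2(bx[1],bx[0])
tx=(T[0]+T[1]-T[2]-T[3]) ; print("tote long dir",np.arctan2(tx[1],tx[0]))
for nm,par,(u,v,z) in(("s",SH["s"],(358,128,38)),("s",SH["s"],(448,265,38)),("m",SH["m"],(325,245,42)),("l",SH["l"],(330,378,48))):
    p=c1(u,v,z); print(nm,p[:2],[ (np.round(r,1),round(f,3)) for r,f in[fit(par,[p[0],p[1],0],M,c,False) for c in(("top",),("side",),("top","side"))]])
p=c1(463,378,12.5);w=c1(474,358,37);print("plug",p,"mark",w,np.arctan2(*(w-p)[[1,0]]))
for c in(("top",),("side",),("top","side")): print(fit(PLUG,[p[0],p[1],np.arctan2(*(w-p)[[1,0]])],M,c))
for c in(("top",),("side",),("top","side")): print("tote",fit((box(240,186,0,22),),[*T.mean(0)[:2],np.arctan2(tx[1],tx[0])],M,c))
BL=(box(120,120,0,24),cyl(22,83)+[55,0,0],cyl(22,83)+[55,0,0],cyl(54,42,24))
for c in(("top",),("side",),("top","side")): print("block",fit(BL,[*B.mean(0)[:2],bw],M,c))
E
```

```text
tote c [545.70412873 225.65805817  22.        ] sides [193.48885522 239.5286819  191.48772012 239.31082023]
block c [ 484.04290657 -268.77648613   24.        ] sides [123.45207599 122.26180249 119.93843423 119.68598502]
yaw -0.06515208513246698 -0.05929072484113745
hub [ 539.07591053 -272.78735235   83.        ] handle [ 427.34774422 -280.65312812  110.        ] 115.2130790215828
tote long dir 0.04439662766855348
s [659.25933213  27.92449098] [(array([662.9,  29.2,   0. ]), np.float64(0.08)), (array([663.8,  32.7,   0. ]), np.float64(0.121)), (array([662.8,  29.9,   0. ]), np.float64(0.12))]
s [542.18618501 -64.628931  ] [(array([543.3, -65.1,   0. ]), np.float64(0.106)), (array([544.7, -60.7,   0. ]), np.float64(0.126)), (array([543.9, -63.4,   0. ]), np.float64(0.123))]
m [548.7135149   45.26048646] [(array([549.9,  47.9,   0. ]), np.float64(0.054)), (array([550.6,  52.5,   0. ]), np.float64(0.236)), (array([549.8,  48.1,   0. ]), np.float64(0.165))]
l [431.21131244  27.45341913] [(array([433.1,  30.2,   0. ]), np.float64(0.067)), (array([433. ,  32.9,   0. ]), np.float64(0.051)), 
[... 1066 characters left out ...]
is fallbacked to CV_8U.
Traceback (most recent call last):
  File "fit.py", line 35, in fit
    r=minimize(cost,q0,method="Nelder-Mead",options=dict(initial_simplex=q0+5*np.array([[0,0,0],[1,0,0],[0,1,0],[0,0,1]]),xatol=.1,fatol=1e-5))
  File "fit.py", line 28, in cost
    s=sil(n,parts,p,M[n].shape)
  File "fit.py", line 21, in sil
    uv=(proj(n,Q)+.5)*S-.5
        ~~~~^^^^^
  File "h.py", line 9, in proj
    K,t,R=cam(n); p=(np.atleast_2d(P)-t)@R@K.T; return p[:,:2]/p[:,2:]
          ~~~^^^
  File "h.py", line 5, in cam
    c=robot.camera_info(n); return c["intrinsics"],np.array(c["xyz"]),Ro.from_euler("xyz",c["rotation"]).as_matrix()
ValueError: time passes only in moves, steps and waits
```

```bash
python3 - <<'E'
s=open('h.py').read()
s=s.replace('def cam(n):\n    c=robot.camera_info(n); return','from functools import lru_cache\n@lru_cache\ndef cam(n):\n    c=robot.camera_info(n); return')
s+='''
def tool():
    s=robot.state(); return np.array(s["tool_pos"]),Ro.from_euler("xyz",s["ee_rot"]).as_matrix()
def plan(*wps):
    """wps: (x,y,z,yaw of tool y axis or None). Prints tool-frame shift [mm] and turn about tool x [deg], successive"""
    p,R=tool(); print("start",np.round(p,1),"yaw_y",round(np.arctan2(R[1,1],R[0,1]),3),"w",round(robot.state()["gripper_width"],1),"t",robot.state()["clock"],"j6",round(robot.state()["joints"][5],2))
    for i,(x,y,z,yw) in enumerate(wps):
        if yw is None: R2=R
        else:
            ty=np.array([np.cos(yw),np.sin(yw),0]); 
            if ty@R[:,1]<0: ty=-ty
            tx=np.array([0,0,-1.]); R2=np.c_[tx,ty,np.cross(tx,ty)]
        q=np.array([x,y,z],float); d=R.T@(q-p); w=Ro.from_matrix(R.T@R2).as_rotvec(degrees=True)
        n=max(np.linalg.norm(d)/41,np.linalg.norm(w)/7.1)
        print("wp",i,"shift",np.round(d,1),"turn",np.round(w,2),"rows>=%.1f"%n); p,R=q,R2
'''
open('h.py','w').write(s)
E
python3 - <<'E'
from fit import *
M=masks()
B=[484,-268.8,-.062]
BL=(box(120,120,0,24),cyl(22,83)+[55,0,0],cyl(54,42,24),box(110,16,70,78,0))
for c in(("top",),("side",),("top","side")): print("block",fit(BL,B,M,c))
for c in(("top",),("side",),("top","side")): print("tote",fit((box(240,186,0,22),),[546,226,.044],M,c,pad=20))
im=robot.capture("top").astype(float); b=cv2.resize(im,None,fx=4,fy=4,interpolation=cv2.INTER_CUBIC)
# white rim centroid & tote blue
print(tool())
# handle in side: red
plan((427,-260,150,None),(427,-280,98,0))
E
```

```text
block ([np.float64(483.53010136299594), np.float64(-271.0345542461579), np.float64(-0.07141395610346576)], np.float64(0.05143076761818244))
block ([np.float64(483.6096777159281), np.float64(-265.3845209101679), np.float64(-0.06902103150487797)], np.float64(0.06772813688212931))
block ([np.float64(483.76670738614575), np.float64(-268.57172284376134), np.float64(-0.06548074850815942)], np.float64(0.08008988407923234))
tote ([np.float64(546.6658696518004), np.float64(228.2315598039726), np.float64(0.042073863622651204)], np.float64(0.05690057910360602))
tote ([np.float64(544.8737152035911), np.float64(226.38471681322534), np.float64(0.039887622903794655)], np.float64(0.132739050094422))
tote ([np.float64(546.234299827998), np.float64(226.94668632832315), np.float64(0.04289347780092251)], np.float64(0.09508379219133872))
(array([223.60560804, 502.45074501, 219.7247794 ]), array([[-1.22669681e-04,  4.06620401e-01,  9.13597195e-01],
       [-1.43604552e-04,  9.13597185e-01, -4.06620416e-01],
       [-9.99999982e-01, -1.81076713e-04, -5.36781348e-05]]))
start [223.6 502.5 219.7] yaw_y 1.152 w 85.6 t 0.45 j6 -0.2
wp 0 shift [  69.8 -613.9  495.9] turn [0. 0. 0.] rows>=19.3
wp 1 shift [ 52.  -18.3   8.1] turn [6.601e+01 0.000e+00 1.000e-02] rows>=9.3
```

{"api": "arm_command", "payload": {
  "deltas": [
    [[0,0,0],[7,0,0],1],
    [[0,0,0],[7,0,0],1],
    [[0,0,0],[7,0,0],1],
    [[0,0,0],[7,0,0],1],
    [[0,0,0],[7,0,0],1],
    [[0,0,0],[7,0,0],1],
    [[0,0,0],[7,0,0],1],
    [[0,0,0],[7,0,0],1]
  ]
}}

```text
clock: 1.12
tool_pos: [223.7, 502.5, 219.8]
ee_rot: [2.657, 1.571, 1.255]
ft_force: [0.0, 0.3, 0.7]
gripper_width: 85.5
```

{"api": "arm_command", "payload": {
  "deltas": [
    [[0,0,0],[7,0,0],1],
    [[0,0,0],[7,0,0],1],
    [[0,0,0],[7,0,0],1],
    [[0,0,0],[7,0,0],1],
    [[0,0,0],[7,0,0],1],
    [[0,0,0],[7,0,0],1],
    [[0,0,0],[7,0,0],1],
    [[0,0,0],[7,0,0],1]
  ]
}}

```text
clock: 1.78
tool_pos: [223.6, 502.5, 219.8]
ee_rot: [0.461, 1.571, -1.919]
ft_force: [0.3, 0.4, -0.2]
gripper_width: 85.2
```

{"api": "arm_command", "payload": {
  "deltas": [
    [[0,0,0],[7,0,0],0],
    [[0,0,0],[7,0,0],0],
    [[0,0,0],[7,0,0],0],
    [[0,0,0],[7,0,0],0],
    [[0,0,0],[7,0,0],0],
    [[0,0,0],[5,0,0],0]
  ]
}}

```text
clock: 2.28
tool_pos: [223.7, 502.5, 219.8]
ee_rot: [-1.662, 1.571, 1.544]
ft_force: [-0.4, 0.1, 0.0]
gripper_width: 42.8
```

Run:
```python
from h import *
plan((427,-279,160,-1.506),(427,-279,100,-1.506))
```

```text
start [223.7 502.5 219.8] yaw_y -1.507 w 42.8 t 2.2833 j6 2.46
wp 0 shift [  59.8  792.8 -153.2] turn [-0.06 -0.    0.  ] rows>=19.7
wp 1 shift [60.  0.  0.] turn [0. 0. 0.] rows>=1.5
```

{"api": "arm_command", "payload": {
  "deltas": [
    [[2.7,36,-7],[0,0,0],0],
    [[2.7,36,-7],[0,0,0],0],
    [[2.7,36,-7],[0,0,0],0],
    [[2.7,36,-7],[0,0,0],0],
    [[2.7,36,-7],[0,0,0],0],
    [[2.7,36,-7],[0,0,0],0],
    [[2.7,36,-7],[0,0,0],0],
    [[2.7,36,-7],[0,0,0],0]
  ]
}}

```text
clock: 2.95
tool_pos: [299.7, 217.6, 198.3]
ee_rot: [-2.962, 1.57, 0.25]
ft_force: [0.9, -0.3, 0.8]
gripper_width: 42.9
```

{"api": "arm_command", "payload": {
  "deltas": [
    [[2.7,36,-7],[0,0,0],0],
    [[2.7,36,-7],[0,0,0],0],
    [[2.7,36,-7],[0,0,0],0],
    [[2.7,36,-7],[0,0,0],0],
    [[2.7,36,-7],[0,0,0],0],
    [[2.7,36,-7],[0,0,0],0],
    [[2.7,36,-7],[0,0,0],0],
    [[2.7,36,-7],[0,0,0],0]
  ]
}}

```text
clock: 3.62
tool_pos: [375.8, -66.3, 176.9]
ee_rot: [2.732, 1.57, -0.34]
ft_force: [1.5, -0.2, 0.4]
gripper_width: 42.7
```

{"api": "arm_command", "payload": {
  "deltas": [
    [[2.7,36,-7],[0,0,0],0],
    [[2.7,36,-7],[0,0,0],0],
    [[2.7,36,-7],[0,0,0],0],
    [[2.7,36,-7],[0,0,0],0],
    [[2.7,36,-7],[0,0,0],0],
    [[2.7,36,-7],[0,0,0],0],
    [[0,0,0],[0,0,0],0],
    [[0,0,0],[0,0,0],0]
  ]
}}

```text
clock: 4.28
tool_pos: [432.5, -278.4, 159.8]
ee_rot: [-0.899, 1.57, 2.31]
ft_force: [-0.0, 0.2, -0.0]
gripper_width: 42.2
```

Run:
```python
from h import *
plan((427,-279,98,-1.506))
crop("side","c3",200,220,120,120,5)
```

```text
start [ 432.5 -278.4  159.8] yaw_y -1.504 w 42.2 t 4.2833 j6 0.71
wp 0 shift [61.8  0.2  5.5] turn [0.14 0.03 0.04] rows>=1.5
```

View pics/c3.png

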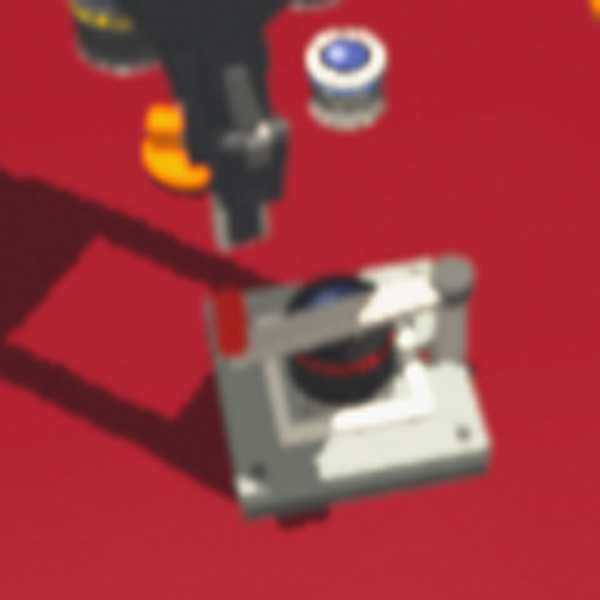

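Run:
```python
from h import *
for v,z in((292,110),(323,94),(355,78)): print(ray("side",200+230.5/5-.5,220+(v+.5)/5-.5,z))
K=proj("side",[[432.5,-278.4-21-7,149]]); print((K-[200,220])*5)
im=cv2.imread("pics/c1_raw.png").astype(int); b,g,r=[im[...,i] for i in range(3)]
m=(r>150)&(g<60)&(b<60); m2=(r>1)
sub=np.argwhere(((r-g)>150)&(g<50)); sub=sub[(sub[:,1]>345)&(sub[:,1]<375)&(sub[:,0]>250)&(sub[:,0]<268)]; print(len(sub)); 
if len(sub): v,u=sub.mean(0); print(u,v,ray("top",u,v,108))
```

```text
[ 431.46117032 -273.88050221  110.        ]
[ 429.35610162 -278.5614738    94.        ]
[ 427.06014079 -284.06253831   78.        ]
[[241.69385958 286.16041644]]
0
```

{"api": "arm_command", "payload": {
  "deltas": [
    [[34,0,2],[0,0,0],0],
    [[34,0,2.5],[0,0,0],0],
    [[0,0,0],[0,0,0],-0.45],
    [[0,0,0],[0,0,0],-0.45],
    [[0,0,0],[0,0,0],-0.45],
    [[0,0,0],[0,0,0],-0.45]
  ]
}}

```text
clock: 4.83
tool_pos: [429.4, -277.7, 94.7]
ee_rot: [2.308, 1.567, -0.763]
ft_force: [-0.7, -0.4, 0.3]
gripper_width: 23.6
```

Run:
```python
from h import *
plan((427,-279,92,-1.506))
crop("side","c4",200,220,120,120,5)
```

```text
start [ 429.4 -277.7   94.7] yaw_y -1.5 w 23.6 t 4.8333 j6 0.71
wp 0 shift [2.7 1.2 2.5] turn [ 0.34 -0.15 -0.16] rows>=0.1
```

View pics/c4.png

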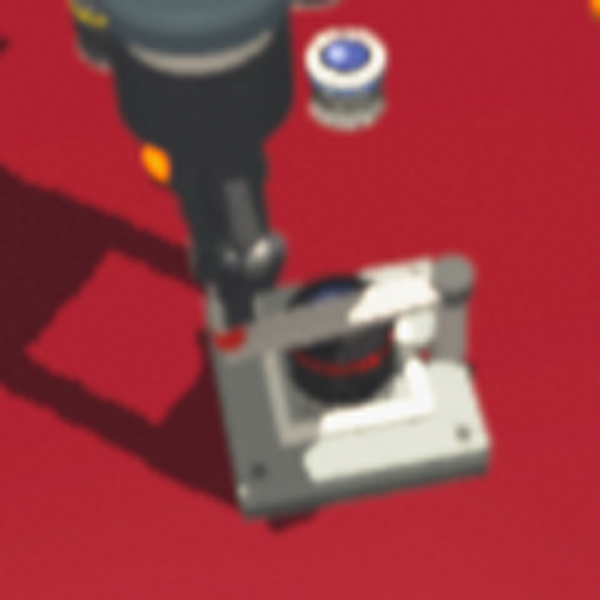

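{"api": "arm_command", "payload": {
  "deltas": [
    [[0,11.5,-0.6],[-6,0,0],-0.45],
    [[0,11.5,-0.6],[-6,0,0],-0.45],
    [[0,11.5,-0.6],[-6,0,0],-0.45],
    [[0,11.5,-0.6],[-6,0,0],-0.45],
    [[0,11.5,-0.6],[-6,0,0],-0.45],
    [[0,11.5,-0.6],[-6,0,0],-0.45],
    [[0,11.5,-0.6],[-6,0,0],-0.45],
    [[0,0,0],[0,0,0],-0.45]
  ]
}}

```text
clock: 5.55
tool_pos: [463.2, -350.9, 94.1]
ee_rot: [1.479, 1.566, -0.856]
ft_force: [0.0, -0.2, 1.1]
gripper_width: 23.6
```

{"api": "arm_command", "payload": {
  "deltas": [
    [[0,11.5,-0.6],[-6,0,0],-0.45],
    [[0,11.5,-0.6],[-6,0,0],-0.45],
    [[0,11.5,-0.6],[-6,0,0],-0.45],
    [[0,11.5,-0.6],[-6,0,0],-0.45],
    [[0,11.5,-0.6],[-6,0,0],-0.45],
    [[0,11.5,-0.6],[-6,0,0],-0.45],
    [[0,11.5,-0.6],[-6,0,0],-0.45],
    [[0,11.5,-0.6],[-6,0,0],-0.45]
  ]
}}

```text
clock: 6.22
tool_pos: [545.9, -379.5, 93.6]
ee_rot: [0.329, 1.57, -1.17]
ft_force: [-1.8, -1.1, -0.5]
gripper_width: 23.5
```

Run:
```python
from h import *
p,R=tool(); h=np.array([538.6,-272.2]); d=p[:2]-h; print(np.linalg.norm(d),"theta",(np.arctan2(d[1],d[0])-np.pi+.066)%6.283)
b=np.array([483.7,-268.6])
plan((p[0],p[1],170,None),(b[0],b[1],170,-1.637))
crop("side","c5",200,220,120,120,5)
```

```text
107.53185400346278 theta 1.7042590182880684
start [ 545.9 -379.5   93.6] yaw_y 0.071 w 23.5 t 6.2167 j6 -0.85
wp 0 shift [-76.4   0.    0.1] turn [0. 0. 0.] rows>=1.9
wp 1 shift [  -0.2  -54.1 -115. ] turn [-8.212e+01  7.000e-02  3.000e-02] rows>=11.6
```

View pics/c5.png

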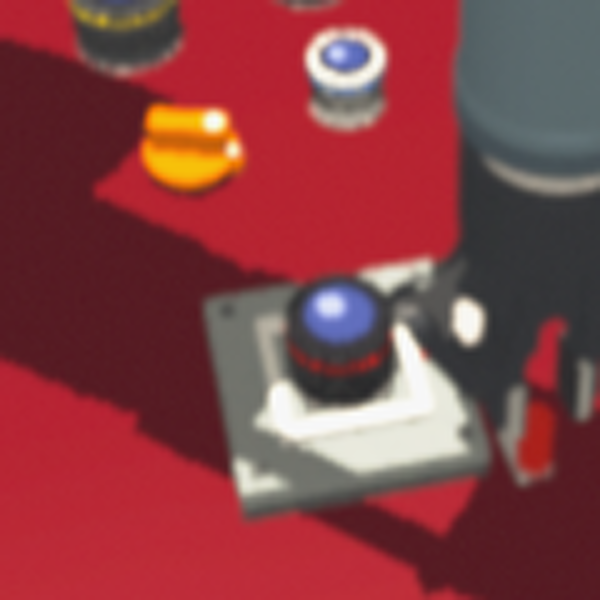

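{"api": "arm_command", "payload": {
  "deltas": [
    [[-40,0,0],[0,0,0],-0.4],
    [[-40,0,0],[0,0,0],1],
    [[-10,0,0],[-7,0,0],1],
    [[0,0,0],[-7,0,0],1],
    [[0,0,0],[-7,0,0],1],
    [[0,0,0],[-7,0,0],1],
    [[0,0,0],[-7,0,0],1],
    [[0,0,0],[-7,0,0],1]
  ]
}}

```text
clock: 6.93
tool_pos: [545.1, -378.7, 183.5]
ee_rot: [0.065, 1.57, -0.702]
ft_force: [-0.3, -0.5, 0.5]
gripper_width: 85.4
```

{"api": "arm_command", "payload": {
  "deltas": [
    [[0,0,0],[-7,0,0],1],
    [[0,0,0],[-7,0,0],1],
    [[0,0,0],[-7,0,0],1],
    [[0,0,0],[-7,0,0],1],
    [[0,0,0],[-7,0,0],1],
    [[0,0,0],[-5,0,0],1],
    [[0,0,0],[0,0,0],1]
  ]
}}

```text
clock: 7.52
tool_pos: [545.2, -378.8, 183.3]
ee_rot: [-0.557, 1.57, -0.628]
ft_force: [0.2, -0.4, 0.6]
gripper_width: 85.2
```

Run:
```python
from fit import *
b=np.array([483.7,-268.6])
plan((b[0],b[1],180,1.505),(b[0],b[1],52,1.505))
im=robot.capture("top"); cv2.imwrite("pics/t5.png",im[:,:,::-1])
# glass centroid in both
for n in("top","side"):
    im=robot.capture(n).astype(int); uv=proj(n,[[b[0],b[1],66]])[0]; m=(im[...,2]>im[...,0]+20)&(im[...,2]>70)
    q=np.argwhere(m); q=q[np.abs(q-uv[::-1]).max(1)<14]; 
    if len(q): c=q.mean(0); print(n,len(q),c[::-1],uv,ray(n,c[1],c[0],66))
```

```text
start [ 545.2 -378.8  183.3] yaw_y 1.5 w 85.2 t 7.5167 j6 -2.27
wp 0 shift [  3.3 105.6 -69.2] turn [-0.31  0.04  0.02] rows>=3.1
wp 1 shift [128.   0.   0.] turn [0. 0. 0.] rows>=3.1
side 156 [267.42948718 282.26923077] [267.3129485  283.35280704] [ 484.86396337 -265.45621933   66.        ]
```

{"api": "arm_command", "payload": {
  "deltas": [
    [[0,26.5,-17],[0,0,0],1],
    [[0,26.5,-17],[0,0,0],1],
    [[0,26.5,-17],[0,0,0],1],
    [[0,26.5,-18],[0,0,0],1],
    [[40,0,0],[0,0,0],1],
    [[40,0,0],[0,0,0],1],
    [[40,0,0],[0,0,0],1],
    [[11,0,0],[0,0,0],1]
  ]
}}

```text
clock: 8.33
tool_pos: [480.8, -265.8, 46.6]
ee_rot: [2.507, 1.562, 2.434]
ft_force: [-1.3, 0.3, -0.4]
gripper_width: 85.5
```

{"api": "arm_command", "payload": {
  "deltas": [
    [[0,0,0],[0,0,0],1],
    [[0,0,0],[0,0,0],-1],
    [[0,0,0],[0,0,0],-1],
    [[0,0,0],[0,0,0],-1],
    [[0,0,0],[0,0,0],-1],
    [[0,0,0],[0,0,0],-1],
    [[0,0,0],[0,0,0],-1]
  ],
  "squeeze": 40
}}

```text
clock: 8.92
tool_pos: [486.1, -269.4, 54.8]
ee_rot: [-0.415, 1.565, -0.485]
ft_force: [-0.2, 4.5, 13.2]
gripper_width: 12.3
```

{"api": "arm_command", "payload": {
  "deltas": [
    [[-10,0,0],[0,0,0],-1],
    [[-30,0,0],[0,0,0],-1],
    [[-40,0,0],[0,0,0],-1],
    [[-40,0,0],[0,0,0],-1]
  ]
}}

```text
clock: 9.25
tool_pos: [483.4, -268.2, 173.0]
ee_rot: [2.601, 1.569, 2.531]
ft_force: [0.1, -1.2, -0.0]
gripper_width: -0.1
```

Run:
```python
from h import *
c,s=np.cos(.043),np.sin(.043); T=np.array([546.2,227.2])
def cell(x,y): return T+[c*x-s*y,s*x+c*y]
m=cell(-13,-40); print(m,cell(-13,40))
plan((m[0],m[1],150,1.614),(m[0],m[1],37,1.614))
crop("side","c6",190,150,150,150,4)
```

```text
[534.93148665 186.67814655] [531.49254665 266.60419795]
start [ 483.4 -268.2  173. ] yaw_y 1.501 w -0.1 t 9.25 j6 -2.21
wp 0 shift [ 23.4 457.4  19.6] turn [-6.48 -0.07 -0.05] rows>=11.2
wp 1 shift [113.   0.   0.] turn [0. 0. 0.] rows>=2.8
```

View pics/c6.png

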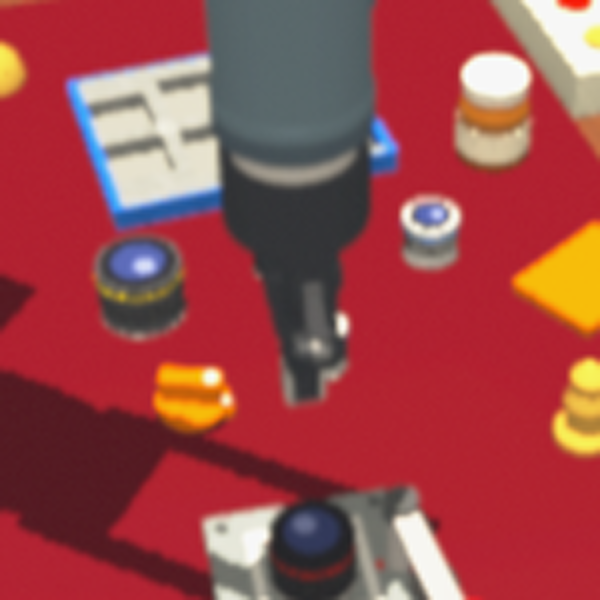

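{"api": "arm_command", "payload": {
  "deltas": [
    [[0,0,0],[0,0,0],0.32],
    [[0,0,0],[0,0,0],0.32],
    [[0,0,0],[0,0,0],0.32],
    [[0,0,0],[0,0,0],0.32],
    [[0,0,0],[0,0,0],0.32]
  ]
}}

```text
clock: 9.72
tool_pos: [483.3, -268.1, 170.0]
ee_rot: [2.511, 1.568, 2.441]
ft_force: [0.0, 0.1, -0.3]
gripper_width: 56.6
```

```bash
cat > tip.py <<'E'
from h import *
p,R=tool(); w=robot.state()["gripper_width"]; im=robot.capture("side").astype(int)
dark=(im[...,0]<110)
for th in(0,7):
  for hz in(11,0,-10): print(w,th,hz,proj("side",[[p[0],p[1]-w/2-th,p[2]-hz]])[0])
u=int(proj("side",[[p[0],p[1],p[2]]])[0][0])
for uu in range(u-10,u+7,2): print(uu,[ (r) for r in range(215,275) if dark[r,uu] and not dark[r+1,uu]], end=' ')
cv2.imwrite("pics/tip.png",cv2.resize(im[200:280,u-40:u+40,::-1].astype(np.uint8),None,fx=5,fy=5))
E
python3 tip.py
```

```text
56.62523016044134 0 11 [269.3938527  265.71260573]
56.62523016044134 0 0 [269.27808365 262.3370922 ]
56.62523016044134 0 -10 [269.17118579 259.22023849]
56.62523016044134 7 11 [270.25490707 267.99374603]
56.62523016044134 7 0 [270.1455302  264.61709402]
56.62523016044134 7 -10 [270.04452542 261.49890296]
255 [219, 269] 257 [224, 270] 259 [238, 271] 261 [238, 271] 263 [247, 272] 265 [233, 252] 267 [231, 258] 269 [230, 257] 271 [230, 257]
```

View pics/tip.png

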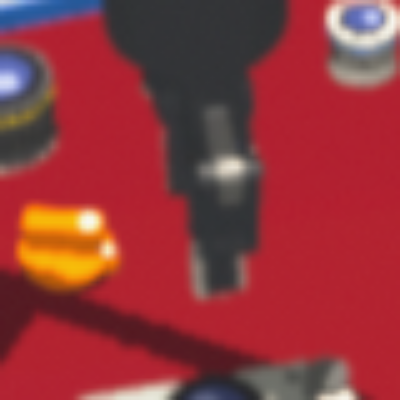

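```bash
python3 - <<'E'
from h import *
def pr(P): print(P,np.round((proj("side",[P])[0]-[200,220])*5))
print("c5 handle bot/top, tips"); pr([546,-380,78]);pr([546,-380,110]);
for x in(533,559): pr([x,-391,82.6]); pr([x,-380,82.6])
print("c4");pr([429,-279,78]);pr([429,-279,110]);pr([429,-291,83.7]);pr([429,-298,83.7])
E
python3 - <<'E'
import cv2,numpy as np
a=cv2.imread('pics/c4_raw.png');b=cv2.imread('pics/c5_raw.png')
A=cv2.resize(a[268:298,230:260],None,fx=13,fy=13,interpolation=cv2.INTER_NEAREST);B=cv2.resize(b[280:320,285:325],(390,390),interpolation=cv2.INTER_NEAREST)
cv2.imwrite('pics/ab.png',np.hstack([A,B]))
E
```

```text
c5 handle bot/top, tips
[546, -380, 78] [537. 455.]
[546, -380, 110] [540. 410.]
[533, -391, 82.6] [518. 476.]
[533, -380, 82.6] [510. 456.]
[559, -391, 82.6] [574. 461.]
[559, -380, 82.6] [565. 441.]
c4
[429, -279, 78] [230. 344.]
[429, -279, 110] [225. 299.]
[429, -291, 83.7] [235. 356.]
[429, -298, 83.7] [238. 367.]
```

View pics/ab.png

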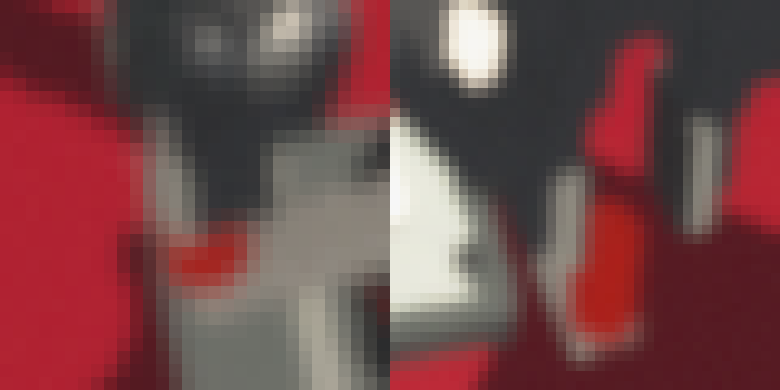

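Run:
```python
from h import *
plan((500,-145,170,1.505),(500,-145,25,1.505))
```

```text
start [ 483.4 -268.2  170.1] yaw_y 1.501 w 56.4 t 9.7667 j6 -2.21
wp 0 shift [  0.3 124.1   7.9] turn [-0.23 -0.12 -0.09] rows>=3.0
wp 1 shift [145.   0.   0.] turn [0. 0. 0.] rows>=3.5
```

{"api": "arm_command", "payload": {
  "deltas": [
    [[0,31,2],[0,0,0],0.32],
    [[0,31,2],[0,0,0],0.32],
    [[0,31,2],[0,0,0],0.32],
    [[0,31,2],[0,0,0],0.32],
    [[36,0,0],[0,0,0],0.32],
    [[36,0,0],[0,0,0],0.32],
    [[36,0,0],[0,0,0],0.32],
    [[17,0,0],[0,0,0],0.32]
  ]
}}

```text
clock: 10.43
tool_pos: [497.9, -143.6, 42.0]
ee_rot: [2.726, 1.564, 2.657]
ft_force: [-0.1, 0.6, -0.8]
gripper_width: 56.3
```

{"api": "arm_command", "payload": {
  "deltas": [
    [[0,0,0],[0,0,0],0.32],
    [[4,0,0],[0,0,0],0.32],
    [[0,0,0],[0,0,0],0.32]
  ]
}}

```text
clock: 10.68
tool_pos: [501.2, -145.9, 42.7]
ee_rot: [-0.441, 1.57, -0.511]
ft_force: [0.3, -0.3, -0.4]
gripper_width: 56.4
```

{"api": "arm_command", "payload": {
  "deltas": [
    [[5,0,0],[0,0,0],0.32],
    [[0,0,0],[0,0,0],0.32]
  ]
}}

```text
clock: 10.85
tool_pos: [501.3, -146.0, 38.1]
ee_rot: [-0.435, 1.569, -0.505]
ft_force: [-0.4, -0.4, -0.6]
gripper_width: 56.5
```

{"api": "arm_command", "payload": {
  "deltas": [
    [[5,0,0],[0,0,0],0.32],
    [[0,0,0],[0,0,0],0.32]
  ]
}}

```text
clock: 11.02
tool_pos: [500.7, -145.6, 32.4]
ee_rot: [-0.414, 1.57, -0.484]
ft_force: [-0.6, 0.8, 0.0]
gripper_width: 56.5
```

{"api": "arm_command", "payload": {
  "deltas": [
    [[5,0,0],[0,0,0],0.32],
    [[5,0,0],[0,0,0],0.32],
    [[0,0,0],[0,0,0],0.32]
  ]
}}

```text
clock: 11.27
tool_pos: [500.0, -145.2, 21.4]
ee_rot: [2.711, 1.569, 2.641]
ft_force: [-0.1, -0.0, -0.1]
gripper_width: 56.3
```

Run:
```python
from h import *
crop("side","c7",220,180,100,100,6)
def pr(P): print(P,np.round((proj("side",[P])[0]-[220,180])*6))
p,R=tool();print(p); pr([p[0],p[1]-28,0]);pr([p[0],p[1]-28,p[2]])
```

```text
[ 500.1179304 -145.288253    21.7261178]
[np.float64(500.11793039580465), np.float64(-173.28825299596025), 0] [266. 548.]
[np.float64(500.11793039580465), np.float64(-173.28825299596025), np.float64(21.72611779629352)] [265. 515.]
```

View pics/c7.png

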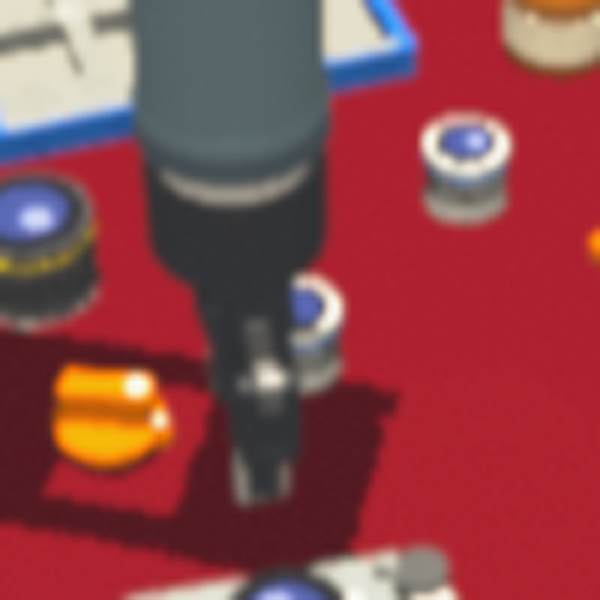

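{"api": "arm_command", "payload": {
  "deltas": [
    [[5,0,0],[0,0,0],0.32],
    [[5,0,0],[0,0,0],0.32],
    [[0,0,0],[0,0,0],0.32]
  ]
}}

```text
clock: 11.57
tool_pos: [500.0, -145.2, 11.3]
ee_rot: [2.713, 1.569, 2.643]
ft_force: [-0.3, 0.2, -0.1]
gripper_width: 56.2
```

{"api": "arm_command", "payload": {
  "deltas": [
    [[5,0,0],[0,0,0],0.32],
    [[0,0,0],[0,0,0],0.32]
  ]
}}

```text
clock: 11.73
tool_pos: [500.2, -145.3, 6.6]
ee_rot: [2.732, 1.57, 2.662]
ft_force: [-0.5, 0.3, 0.1]
gripper_width: 56.5
```

{"api": "arm_command", "payload": {
  "deltas": [
    [[5,0,0],[0,0,0],0.32],
    [[0,0,0],[0,0,0],0.32]
  ]
}}

```text
clock: 11.9
tool_pos: [500.3, -145.3, 1.6]
ee_rot: [2.709, 1.57, 2.639]
ft_force: [-0.8, 0.4, -1.0]
gripper_width: 56.2
```

{"api": "arm_command", "payload": {
  "deltas": [
    [[4,0,0],[0,0,0],0.32],
    [[0,0,0],[0,0,0],0.32]
  ]
}}

```text
clock: 12.07
tool_pos: [500.3, -145.4, -2.2]
ee_rot: [2.741, 1.57, 2.671]
ft_force: [0.5, 0.6, 0.9]
gripper_width: 56.6
```

{"api": "arm_command", "payload": {
  "deltas": [
    [[3,0,0],[0,0,0],0.32],
    [[0,0,0],[0,0,0],0.32]
  ]
}}

```text
clock: 12.23
tool_pos: [500.5, -145.5, -5.0]
ee_rot: [2.695, 1.57, 2.625]
ft_force: [-0.8, -0.5, 0.8]
gripper_width: 56.8
```

{"api": "arm_command", "payload": {
  "deltas": [
    [[3,0,0],[0,0,0],0.32],
    [[0,0,0],[0,0,0],0.32]
  ]
}}

```text
clock: 12.4
tool_pos: [500.4, -145.4, -8.0]
ee_rot: [2.731, 1.57, 2.662]
ft_force: [-0.3, -1.0, -0.6]
gripper_width: 56.6
```

{"api": "arm_command", "payload": {
  "deltas": [
    [[2,0,0],[0,0,0],0.32],
    [[0,0,0],[0,0,0],0.32]
  ]
}}

```text
clock: 12.57
tool_pos: [500.5, -145.5, -9.8]
ee_rot: [2.77, 1.57, 2.7]
ft_force: [0.2, -0.3, 1.0]
gripper_width: 56.4
```

{"api": "arm_command", "payload": {
  "deltas": [
    [[2,0,0],[0,0,0],0.32],
    [[0,0,0],[0,0,0],0.32]
  ]
}}

```text
clock: 12.73
tool_pos: [500.5, -145.5, -11.9]
ee_rot: [2.768, 1.57, 2.698]
ft_force: [-0.2, -0.4, -0.2]
gripper_width: 56.2
```

{"api": "arm_command", "payload": {
  "deltas": [
    [[2,0,0],[0,0,0],0.32],
    [[0,0,0],[0,0,0],0.32]
  ]
}}

```text
clock: 12.9
tool_pos: [500.5, -145.5, -13.9]
ee_rot: [2.723, 1.57, 2.654]
ft_force: [-0.3, 0.0, 0.4]
gripper_width: 56.1
```

{"api": "arm_command", "payload": {
  "deltas": [
    [[2,0,0],[0,0,0],0.32],
    [[0,0,0],[0,0,0],0.32]
  ]
}}

```text
clock: 13.07
tool_pos: [500.8, -145.6, -15.7]
ee_rot: [-0.432, 1.571, -0.502]
ft_force: [-0.5, -0.5, -0.0]
gripper_width: 56.2
```

{"api": "arm_command", "payload": {
  "deltas": [
    [[2,0,0],[0,0,0],0.32],
    [[0,0,0],[0,0,0],0.32]
  ]
}}

```text
clock: 13.23
tool_pos: [500.8, -145.6, -15.8]
ee_rot: [-0.65, 1.57, -0.719]
ft_force: [-5.1, 2.5, 20.1]
gripper_width: 56.1
```

{"api": "arm_command", "payload": {
  "deltas": [
    [[2,0,0],[0,0,0],0.32],
    [[0,0,0],[0,0,0],0.32]
  ]
}}

```text
clock: 13.4
tool_pos: [500.9, -145.7, -15.9]
ee_rot: [-0.632, 1.569, -0.701]
ft_force: [-10.0, 4.6, 38.9]
gripper_width: 56.3
```

Run:
```python
from h import *
crop("side","c8",220,180,100,100,6)
p,R=tool();print(p)
```

```text
[ 500.87655236 -145.64822328  -15.89510037]
```

View pics/c8.png

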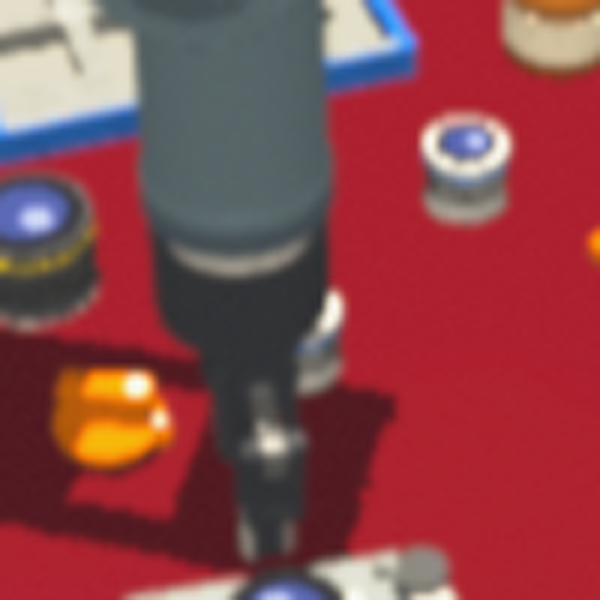

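{"api": "arm_command", "payload": {
  "deltas": [
    [[-30,0,0],[0,0,0],0.8],
    [[-40,0,0],[0,0,0],0.8],
    [[-40,0,0],[0,0,0],0.8],
    [[-40,0,0],[0,0,0],0.8],
    [[0,0,0],[0,0,0],0.8]
  ]
}}

```text
clock: 13.87
tool_pos: [505.2, -147.8, 138.5]
ee_rot: [-0.427, 1.556, -0.496]
ft_force: [1.1, -0.9, 0.9]
gripper_width: 76.8
```

Run:
```python
from fit import *
b=np.array([483.7,-268.2])
plan((b[0],b[1],130,1.505),(b[0],b[1],27,1.505))
M=masks()
print("block side",fit((box(120,120,0,24),cyl(22,83)+[55,0,0],cyl(54,42,24)),[483.7,-268.6,-.066],M,("side",)))
for n in("side",):
    im=robot.capture(n).astype(int); uv=proj(n,[[b[0],b[1],66]])[0]; m=(im[...,2]>im[...,0]+20)&(im[...,2]>70)
    q=np.argwhere(m); q=q[np.abs(q-uv[::-1]).max(1)<14]; 
    if len(q): c=q.mean(0); print(n,len(q),c[::-1],uv,ray(n,c[1],c[0],66))
```

```text
start [ 505.2 -147.8  138.5] yaw_y 1.501 w 76.8 t 13.8667 j6 -2.0
wp 0 shift [   9.  -121.5  -13.2] turn [-0.21  0.75  0.34] rows>=3.0
wp 1 shift [103.   0.   0.] turn [0. 0. 0.] rows>=2.5
block side ([np.float64(484.82921022532594), np.float64(-265.4711985181483), np.float64(-0.07187429743923303)], np.float64(0.08302095650205032))
side 156 [267.42948718 282.26923077] [267.26878652 283.22877568] [ 484.86396337 -265.45621933   66.        ]
```

{"api": "arm_command", "payload": {
  "deltas": [
    [[0,-31,-3.3],[0,0.75,0.3],0.8],
    [[0,-30.5,-3.3],[0,0,0],0.8],
    [[0,-30,-3.3],[0,0,0],0.8],
    [[0,-30,-3.3],[0,0,0],0.8],
    [[0,0,0],[0,0,0],0.8],
    [[0,0,0],[0,0,0],0.8]
  ]
}}

```text
clock: 14.52
tool_pos: [477.5, -266.3, 127.6]
ee_rot: [2.693, 1.552, 2.621]
ft_force: [-0.4, 0.0, -0.3]
gripper_width: 77.2
```

Run:
```python
from fit import *
b=np.array([483.9,-268.0])
plan((b[0],b[1],130,1.505),(b[0],b[1],27,1.505))
```

```text
start [ 477.5 -266.3  127.6] yaw_y 1.498 w 77.2 t 14.5167 j6 -2.21
wp 0 shift [-2.5 -1.2  6.4] turn [-0.4  -0.96 -0.46] rows>=0.2
wp 1 shift [103.   0.   0.] turn [0. 0. 0.] rows>=2.5
```

{"api": "arm_command", "payload": {
  "deltas": [
    [[0,-1,6.4],[0,-0.95,-0.4],0.8],
    [[30,0,0],[0,0,0],0.8],
    [[30,0,0],[0,0,0],0.8],
    [[30,0,0],[0,0,0],0.8],
    [[8,0,0],[0,0,0],0.8],
    [[0,0,0],[0,0,0],0.8],
    [[0,0,0],[0,0,0],0.8]
  ]
}}

```text
clock: 15.1
tool_pos: [486.1, -266.6, 32.2]
ee_rot: [-0.38, 1.567, -0.449]
ft_force: [-0.1, -0.7, -0.0]
gripper_width: 77.0
```

{"api": "arm_command", "payload": {
  "deltas": [
    [[0,0,0],[0,0,0],-1],
    [[0,0,0],[0,0,0],-1],
    [[0,0,0],[0,0,0],-1],
    [[0,0,0],[0,0,0],-1],
    [[0,0,0],[0,0,0],-1]
  ],
  "squeeze": 40
}}

```text
clock: 15.52
tool_pos: [487.1, -268.5, 34.3]
ee_rot: [-0.525, 1.562, -0.594]
ft_force: [0.4, 0.7, 6.1]
gripper_width: 52.2
```

{"api": "arm_command", "payload": {
  "deltas": [
    [[0,0,0],[0,0,0],0.7],
    [[0,0,0],[0,0,0],0.7],
    [[4,0,2],[0,0,0],0.7],
    [[4,0,0],[0,0,0],0.7],
    [[0,0,0],[0,0,0],0.7]
  ]
}}

```text
clock: 15.93
tool_pos: [487.2, -267.2, 22.9]
ee_rot: [-0.332, 1.569, -0.401]
ft_force: [-0.6, 0.1, -0.6]
gripper_width: 72.4
```

{"api": "arm_command", "payload": {
  "deltas": [
    [[0,0,0],[0,0,0],-1],
    [[0,0,0],[0,0,0],-1],
    [[0,0,0],[0,0,0],-1],
    [[0,0,0],[0,0,0],-1],
    [[0,0,0],[0,0,0],-1]
  ],
  "squeeze": 40
}}

```text
clock: 16.35
tool_pos: [487.7, -267.6, 24.0]
ee_rot: [-0.473, 1.567, -0.543]
ft_force: [0.4, -0.5, -0.2]
gripper_width: 52.8
```

{"api": "arm_command", "payload": {
  "deltas": [
    [[-10,0,0],[0,0,0],-1],
    [[-35,0,0],[0,0,0],-1],
    [[-40,0,0],[0,0,0],-1],
    [[-40,0,0],[0,0,0],-1],
    [[0,0,0],[0,0,0],-1],
    [[0,0,0],[0,0,0],-1]
  ]
}}

```text
clock: 16.85
tool_pos: [488.8, -268.6, 152.5]
ee_rot: [-0.57, 1.56, -0.64]
ft_force: [-0.4, 0.5, -3.2]
gripper_width: 52.9
```

```bash
cat >> h.py <<'E'
T=np.array([546.2,227.2]); TY=.043
def cell(x,y): c,s=np.cos(TY),np.sin(TY); return T+[c*x-s*y,s*x+c*y]
E
python3 - <<'E'
from h import *
m=cell(-13,-40); print(m)
plan((m[0],m[1],120,1.614),(m[0],m[1],8,1.614))
crop("side","c9",190,150,150,150,4)
E
```

```text
[534.93148665 186.67814655]
start [ 488.8 -268.6  152.5] yaw_y 1.501 w 52.9 t 16.85 j6 -2.2
wp 0 shift [ 30.  457.5  14.1] turn [-6.46  0.5   0.36] rows>=11.2
wp 1 shift [112.   0.   0.] turn [0. 0. 0.] rows>=2.7
```

View pics/c9.png

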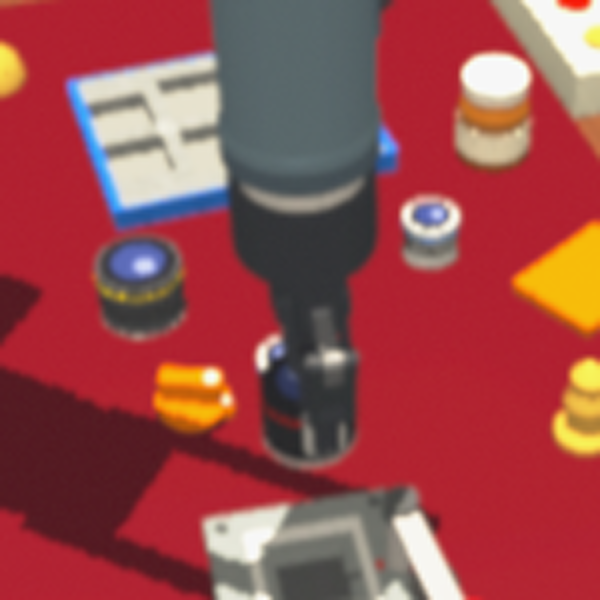

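{"api": "arm_command", "payload": {
  "deltas": [
    [[2,36,1],[0,0,0],-1],
    [[2,36,1],[0,0,0],-1],
    [[2,36,1],[0,0,0],-1],
    [[2,36,1],[0,0,0],-1],
    [[2,36,1],[0,0,0],-1],
    [[2,36,1],[0,0,0],-1],
    [[2,36,1],[0,0,0],-1],
    [[2,36,1],[0,0,0],-1]
  ]
}}

```text
clock: 17.57
tool_pos: [513.5, 21.3, 130.4]
ee_rot: [-2.199, 1.569, -2.269]
ft_force: [0.3, 0.1, -1.0]
gripper_width: 53.0
```

{"api": "arm_command", "payload": {
  "deltas": [
    [[3,38,1.5],[0,0,0],-1],
    [[3,38,1.5],[0,0,0],-1],
    [[3,38,1.5],[0,0,0],-1],
    [[3,38,1.5],[0,0,0],-1],
    [[0,17,0],[-6.5,0,0],-1],
    [[0,0,0],[0,0,0],-1],
    [[0,0,0],[0,0,0],-1]
  ]
}}

```text
clock: 18.15
tool_pos: [531.4, 188.2, 118.1]
ee_rot: [-1.915, 1.568, -1.869]
ft_force: [0.4, -1.0, -1.9]
gripper_width: 53.3
```

Run:
```python
from h import *
m=cell(-13,-40)+[1.5,0]; print(m)
plan((m[0],m[1],60,1.614),(m[0],m[1],8,1.614))
```

```text
[536.43148665 186.67814655]
start [531.4 188.2 118.1] yaw_y 1.616 w 53.3 t 18.15 j6 -1.47
wp 0 shift [58.1 -1.6  5. ] turn [ 0.12 -0.06  0.17] rows>=1.4
wp 1 shift [52.  0.  0.] turn [0. 0. 0.] rows>=1.3
```

{"api": "arm_command", "payload": {
  "deltas": [
    [[26,-0.8,2.5],[0,0,0],-1],
    [[26,-0.8,2.5],[0,0,0],-1],
    [[26,0,0],[0,0,0],-1],
    [[0,0,0],[0,0,0],-1],
    [[0,0,0],[0,0,0],-1],
    [[0,0,0],[0,0,0],-1]
  ]
}}

```text
clock: 18.65
tool_pos: [539.0, 185.1, 43.0]
ee_rot: [-0.575, 1.567, -0.533]
ft_force: [-0.0, 1.0, -2.0]
gripper_width: 52.9
```

Run:
```python
from h import *
m=cell(-13,-40)+[1.5,0]; print(m)
plan((m[0],m[1],8,1.614))
crop("side","c10",200,140,110,110,5)
```

```text
[536.43148665 186.67814655]
start [539.  185.1  43. ] yaw_y 1.613 w 52.9 t 18.65 j6 -1.47
wp 0 shift [35.   1.8 -2.6] turn [-0.08  0.2   0.13] rows>=0.9
```

View pics/c10.png

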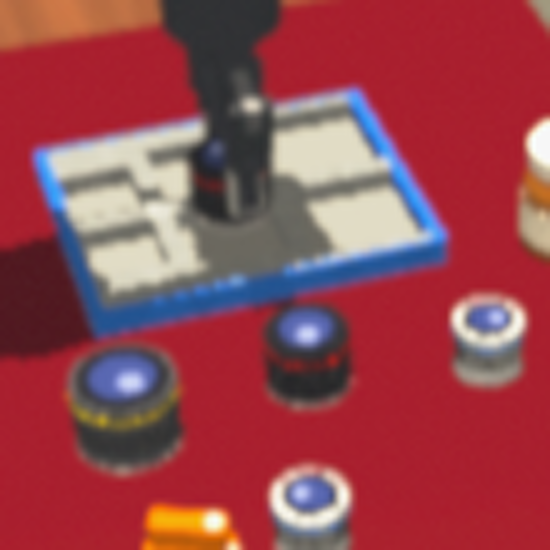

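{"api": "arm_command", "payload": {
  "deltas": [
    [[15,1.8,-2.6],[0,0,0],-1],
    [[12,0,0],[0,0,0],-1],
    [[8,0,0],[0,0,0],-1],
    [[0,0,0],[0,0,0],-1],
    [[0,0,0],[0,0,0],-1]
  ]
}}

```text
clock: 19.12
tool_pos: [536.7, 187.5, 8.2]
ee_rot: [-0.42, 1.566, -0.377]
ft_force: [-0.1, -1.5, -1.2]
gripper_width: 53.1
```

{"api": "arm_command", "payload": {
  "deltas": [
    [[0,0,0],[0,0,0],0.55],
    [[0,0,0],[0,0,0],0.55],
    [[0,0,0],[0,0,0],0.55],
    [[-15,0,0],[0,0,0],0.55],
    [[-40,0,0],[0,0,0],0.55],
    [[-40,0,0],[0,0,0],0.55],
    [[-40,0,0],[0,0,0],0.55],
    [[0,0,0],[0,0,0],0.55]
  ]
}}

```text
clock: 19.78
tool_pos: [540.7, 188.8, 151.4]
ee_rot: [-0.031, 1.552, 0.012]
ft_force: [2.6, -0.1, 0.2]
gripper_width: 66.3
```

Run:
```python
from fit import *
M=masks()
print("plug",fit(PLUG,[446.5,-87,-.42],M,("top",)),fit(PLUG,[446.5,-87,-.42],M,("side",)))
im=robot.capture("top");cv2.imwrite("pics/t10.png",im[:,:,::-1]);cv2.imwrite("pics/s10.png",robot.capture("side")[:,:,::-1])
# plug orange mask moments + white mark + bar
print(tool()[0])
BL=(box(120,120,0,24),cyl(22,83)+[55,0,0])
for c in(("top",),("side",)): print("block",fit(BL,[484,-268.5,-.066],M,c))
# throat slot red dot, glass of placed lens in both
for n in("top","side"):
    uv=proj(n,[[536,187,48]])[0]; i=robot.capture(n).astype(int); m=(i[...,2]>i[...,0]+20)&(i[...,2]>70)
    q=np.argwhere(m); q=q[np.abs(q-uv[::-1]).max(1)<12]
    if len(q): c=q.mean(0); print(n,len(q),ray(n,c[1],c[0],48))
```

```text
plug ([np.float64(446.2913710083735), np.float64(-87.3238041108167), np.float64(-0.3912542440784489)], np.float64(0.030902348578491945)) ([np.float64(446.7398054838819), np.float64(-82.3178411140981), np.float64(-0.2087796500927238)], np.float64(0.28733997155049784))
[534.8117116  187.71797866 141.71567004]
block ([np.float64(483.784490052723), np.float64(-270.8815202715839), np.float64(-0.06898725131889062)], np.float64(0.06869944837388742))
block ([np.float64(484.48783548995834), np.float64(-265.38247882352215), np.float64(-0.06672154494400402)], np.float64(0.06600585149313964))
side 40 [534.53236692 193.51277212  48.        ]
```

Run:
```python
from h import *
plan((446.5,-85,140,1.17),(446.5,-85,5,1.17))
print(robot.state()["tool_pos"])
```

```text
start [534.3 187.6 140.7] yaw_y 1.614 w 66.2 t 20.0833 j6 -1.47
wp 0 shift [   1.3 -268.5  -99.6] turn [25.47  0.04  0.14] rows>=7.0
wp 1 shift [135.   0.   0.] turn [0. 0. 0.] rows>=3.3
[534.31960608 187.61893521 140.66298625]
```

{"api": "arm_command", "payload": {
  "deltas": [
    [[0,-33.5,-12.5],[0,0,0],0],
    [[0,-33.5,-12.5],[0,0,0],0],
    [[0,-33.5,-12.5],[0,0,0],0],
    [[0,-33.5,-12.5],[0,0,0],0],
    [[0,-33.5,-12.5],[0,0,0],0],
    [[0,-33.5,-12.5],[0,0,0],0],
    [[0,-33.5,-12.5],[0,0,0],0],
    [[0,-33.5,-12],[0,0,0],0]
  ]
}}

```text
clock: 20.75
tool_pos: [446.1, -85.3, 141.2]
ee_rot: [-0.879, 1.57, -0.835]
ft_force: [0.6, -0.9, -0.3]
gripper_width: 42.9
```

{"api": "arm_command", "payload": {
  "deltas": [
    [[0,0,0],[6.5,0,0],0],
    [[0,0,0],[6.5,0,0],0],
    [[0,0,0],[6.5,0,0],0],
    [[0,0,0],[6,0,0],0],
    [[35,0,0],[0,0,0],0],
    [[35,0,0],[0,0,0],0],
    [[0,0,0],[0,0,0],0],
    [[0,0,0],[0,0,0],0]
  ]
}}

```text
clock: 21.42
tool_pos: [445.7, -83.4, 70.6]
ee_rot: [-3.046, 1.567, 2.836]
ft_force: [-0.3, 0.1, 0.0]
gripper_width: 42.9
```

Run:
```python
from h import *
plan((446.5,-85,5,1.17))
```

```text
start [445.7 -83.4  70.6] yaw_y 1.169 w 42.9 t 21.4167 j6 -1.6
wp 0 shift [65.6 -1.2  1.6] turn [-0.03 -0.19  0.02] rows>=1.6
```

{"api": "arm_command", "payload": {
  "deltas": [
    [[30,-1,1.5],[0,0,0],0],
    [[30,0,0],[0,0,0],0],
    [[5,0,0],[0,0,0],0],
    [[0,0,0],[0,0,0],0],
    [[0,0,0],[0,0,0],0]
  ]
}}

```text
clock: 21.83
tool_pos: [450.1, -86.4, 8.9]
ee_rot: [-0.113, 1.566, -0.514]
ft_force: [0.5, -0.6, 1.1]
gripper_width: 42.4
```

{"api": "arm_command", "payload": {
  "deltas": [
    [[0,0,0],[0,0,0],-1],
    [[0,0,0],[0,0,0],-1],
    [[0,0,0],[0,0,0],-1],
    [[0,0,0],[0,0,0],-1],
    [[0,0,0],[0,0,0],-1],
    [[0,0,0],[0,0,0],-1]
  ],
  "squeeze": 20
}}

```text
clock: 22.33
tool_pos: [450.5, -86.6, 9.2]
ee_rot: [-0.089, 1.564, -0.49]
ft_force: [-1.4, 0.2, 6.5]
gripper_width: 13.4
```

{"api": "arm_command", "payload": {
  "deltas": [
    [[0,0,0],[0,0,0],0],
    [[0,0,0],[0,0,0],0],
    [[0,0,0],[0,0,0],0],
    [[-40,0,0],[0,0,0],0],
    [[-40,0,0],[0,0,0],0],
    [[-40,0,0],[0,0,0],0],
    [[0,0,0],[0,0,0],0]
  ]
}}

```text
clock: 22.92
tool_pos: [453.2, -87.6, 134.6]
ee_rot: [-0.053, 1.554, -0.454]
ft_force: [1.8, -1.6, 0.5]
gripper_width: 43.0
```

{"api": "arm_command", "payload": {
  "deltas": [
    [[0,38,0],[0,0,0],0],
    [[0,38,0],[0,0,0],0],
    [[0,38,0],[0,0,0],0],
    [[0,38,0],[0,0,0],0],
    [[0,38,0],[0,0,0],0],
    [[0,0,0],[0,0,0],0],
    [[0,0,0],[0,0,0],0],
    [[0,0,0],[0,0,0],0]
  ]
}}

```text
clock: 23.58
tool_pos: [522.4, 89.0, 127.0]
ee_rot: [-0.467, 1.568, -0.867]
ft_force: [-0.6, -0.7, 0.5]
gripper_width: 42.7
```

Run:
```python
from fit import *
M=masks()
for p0 in([446.5,-87,-.42],[447,-84,-.3]): print("plug",fit(PLUG,p0,M,("top",)),fit(PLUG,p0,M,("side",)))
BL=(box(120,120,0,24),cyl(22,83)+[55,0,0])
for c in(("top",),("side",)): print("block",fit(BL,[484,-268.5,-.066],M,c))
for n in M: cv2.imwrite(f"pics/m_{n}.png",M[n].astype(np.uint8)*255); cv2.imwrite(f"pics/i_{n}.png",robot.capture(n)[:,:,::-1])
print(tool()[0])
```

```text
plug ([np.float64(447.010866332222), np.float64(-85.04628487655847), np.float64(-0.3851668499550358)], np.float64(0.027006751687921993)) ([np.float64(448.18138412529754), np.float64(-79.53679436691094), np.float64(-0.36983697297898144)], np.float64(0.2911778507742844))
plug ([np.float64(447.0538700037026), np.float64(-85.02380129636445), np.float64(-0.32509941487783167)], np.float64(0.030212234706616714)) ([np.float64(448.20724949382657), np.float64(-79.25414053598945), np.float64(-0.16622529692408108)], np.float64(0.27609266778122765))
block ([np.float64(483.71996715871614), np.float64(-270.78137015282886), np.float64(-0.06999616397808697)], np.float64(0.06913814098227578))
block ([np.float64(484.3100817817219), np.float64(-265.2971508960345), np.float64(-0.07125841824712989)], np.float64(0.06622583413255267))
[522.74667419  87.83498082 127.41075579]
```

{"api": "arm_command", "payload": {
  "deltas": [
    [[0,0,0],[7,0,0],0.6],
    [[0,0,0],[7,0,0],0.6],
    [[0,0,0],[7,0,0],0.6],
    [[0,0,0],[7,0,0],0.6],
    [[0,0,0],[7,0,0],0.6],
    [[0,0,0],[7,0,0],0.6],
    [[0,0,0],[7,0,0],0.6],
    [[0,0,0],[7,0,0],0.6]
  ]
}}

```text
clock: 24.45
tool_pos: [522.9, 87.9, 127.5]
ee_rot: [0.838, 1.567, -0.549]
ft_force: [-0.1, -0.8, 0.9]
gripper_width: 68.8
```

{"api": "arm_command", "payload": {
  "deltas": [
    [[0,0,0],[7,0,0],0.6],
    [[0,0,0],[7,0,0],0.6],
    [[0,0,0],[7,0,0],0.6],
    [[0,0,0],[7,0,0],0.6],
    [[0,0,0],[6,0,0],0.6],
    [[0,0,0],[0,0,0],0.6],
    [[0,0,0],[0,0,0],0.6]
  ]
}}

```text
clock: 25.03
tool_pos: [523.0, 88.2, 127.5]
ee_rot: [1.434, 1.567, -0.536]
ft_force: [0.7, -0.3, 0.6]
gripper_width: 68.5
```

Run:
```python
from h import *
plan((448,-85.5,60,-.402),(448,-85.5,6,-.402))
```

```text
start [523.   88.2 127.5] yaw_y -0.4 w 68.5 t 25.0333 j6 0.36
wp 0 shift [ 67.6  -1.8 189.2] turn [ 0.14  0.03 -0.23] rows>=4.9
wp 1 shift [54.  0.  0.] turn [0. 0. 0.] rows>=1.3
```

{"api": "arm_command", "payload": {
  "deltas": [
    [[0,0,38],[0,0,0],0.6],
    [[0,0,38],[0,0,0],0.6],
    [[0,0,38],[0,0,0],0.6],
    [[0,0,38],[0,0,0],0.6],
    [[0,-2,37],[0,0,0],0.6],
    [[33,0,0],[0,0,0],0.6],
    [[34,0,0],[0,0,0],0.6],
    [[0,0,0],[0,0,0],0.6]
  ]
}}

```text
clock: 25.7
tool_pos: [443.3, -83.9, 56.2]
ee_rot: [-1.528, 1.565, 2.783]
ft_force: [-1.9, -0.0, -0.6]
gripper_width: 68.4
```

{"api": "arm_command", "payload": {
  "deltas": [
    [[0,0,0],[0,0,0],0.6],
    [[0,0,0],[0,0,0],0.6],
    [[28,0,0],[0,0,0],0.6],
    [[25,0,0],[0,0,0],0.6],
    [[0,0,0],[0,0,0],0.6],
    [[0,0,0],[0,0,0],0.6]
  ]
}}

```text
clock: 26.2
tool_pos: [448.2, -84.0, 8.3]
ee_rot: [1.428, 1.567, -0.543]
ft_force: [0.7, -0.0, 0.1]
gripper_width: 68.2
```

{"api": "arm_command", "payload": {
  "deltas": [
    [[0,0,0],[0,0,0],-1],
    [[0,0,0],[0,0,0],-1],
    [[0,0,0],[0,0,0],-1],
    [[0,0,0],[0,0,0],-1],
    [[0,0,0],[0,0,0],-1]
  ]
}}

```text
clock: 26.62
tool_pos: [449.4, -84.8, 9.5]
ee_rot: [1.52, 1.563, -0.452]
ft_force: [-0.6, 1.0, 6.1]
gripper_width: 43.4
```

Run:
```python
from h import *
plan((448,-85.5,60,-.402),(448,-85.5,6,-.402))
```

```text
start [449.4 -84.8   9.5] yaw_y -0.401 w 43.4 t 26.6167 j6 -0.03
wp 0 shift [-50.5  -0.6   1.2] turn [ 0.06  0.02 -0.44] rows>=1.2
wp 1 shift [54.  0.  0.] turn [0. 0. 0.] rows>=1.3
```

{"api": "arm_command", "payload": {
  "deltas": [
    [[0,0,0],[0,0,0],0.6],
    [[0,0,0],[0,0,0],0.6],
    [[0,0,0],[0,0,0],0.6],
    [[-40,0,0],[0,0,0],0.6],
    [[-40,0,0],[0,0,0],0.6],
    [[-40,0,0],[0,0,0],0.6],
    [[0,0,0],[0,0,0],0.6]
  ]
}}

```text
clock: 27.2
tool_pos: [451.8, -86.0, 134.6]
ee_rot: [1.517, 1.554, -0.455]
ft_force: [0.8, 0.4, 0.5]
gripper_width: 68.8
```

{"api": "arm_command", "payload": {
  "deltas": [
    [[0,0,-38],[-7,0,0],0],
    [[0,0,-38],[-7,0,0],0],
    [[0,0,-38],[-7,0,0],0],
    [[0,0,-38],[-7,0,0],0],
    [[0,0,-38],[-7,0,0],0],
    [[0,0,0],[-7,0,0],0],
    [[0,0,0],[-7,0,0],0],
    [[0,0,0],[-7,0,0],0]
  ]
}}

```text
clock: 27.87
tool_pos: [476.3, 101.9, 127.2]
ee_rot: [0.396, 1.567, -0.59]
ft_force: [0.5, -0.0, 0.0]
gripper_width: 42.9
```

{"api": "arm_command", "payload": {
  "deltas": [
    [[0,0,0],[-7,0,0],0],
    [[0,0,0],[-7,0,0],0],
    [[0,0,0],[-7,0,0],0],
    [[0,0,0],[-7,0,0],0],
    [[0,0,0],[-6,0,0],0],
    [[0,0,0],[0,0,0],0],
    [[0,0,0],[0,0,0],0]
  ]
}}

```text
clock: 28.45
tool_pos: [476.5, 100.8, 127.2]
ee_rot: [-0.152, 1.567, -0.556]
ft_force: [-0.6, 0.9, 0.3]
gripper_width: 42.5
```

Run:
```python
from fit import *
M=masks()
for p0 in([446.5,-87,-.42],[447,-84,-.35]): print("plug",fit(PLUG,p0,M,("top",)),fit(PLUG,p0,M,("side",)))
BL=(box(120,120,0,24),cyl(22,83)+[55,0,0])
for c in(("top",),("side",)): print("block",fit(BL,[484,-268.5,-.066],M,c))
plan((449,-84.8,60,1.169))
```

```text
plug ([np.float64(448.47041438765984), np.float64(-85.79768347208741), np.float64(-0.39158024155288446)], np.float64(0.03221809169764556)) ([np.float64(449.83182069421974), np.float64(-80.17555903129224), np.float64(-0.16776357998264288)], np.float64(0.2784810126582279))
plug ([np.float64(448.70030860082267), np.float64(-85.78322610622654), np.float64(-0.3565382323118198)], np.float64(0.03393609115679963)) ([np.float64(449.7921788359407), np.float64(-79.60285290640518), np.float64(-0.2780701453365839)], np.float64(0.2853087295954577))
block ([np.float64(483.5762402838674), np.float64(-271.55136330214293), np.float64(-0.07101466418128735)], np.float64(0.06834252461345869))
block ([np.float64(484.34902983464207), np.float64(-265.29976772567704), np.float64(-0.07378898321884567)], np.float64(0.06648828756058156))
start [476.6 100.8 127.2] yaw_y 1.167 w 42.6 t 28.55 j6 -1.19
wp 0 shift [  67.5 -181.4   47.4] turn [-0.14  0.22  0.03] rows>=4.9
```

Run:
```python
from fit import *
def rot(P,a,c): 
    P=P-[c[0],c[1],0]; k,s=np.cos(a),np.sin(a); return P@np.array([[k,s,0],[-s,k,0],[0,0,1]])+[c[0],c[1],0]
M=masks()
best=[]
for th in(1.55,1.65,1.7,1.75):
    lev=np.r_[box(110,16,70,78,0)]; lev=rot(lev,th,(55,0)); hd=rot(cyl(16,32,78)-[55,0,0],th,(55,0))
    BL=(box(120,120,0,24),cyl(22,83)+[55,0,0],lev,hd); r=fit(BL,[484,-269.5,-.068],M,("top",),pad=16); best.append((r[1],th,BL,r[0])); print(th,np.round(r[0],3),r[1])
f,th,BL,B=min(best,key=lambda t:t[0])
im=robot.capture("top"); i=im.astype(int)
tp=(546.3,228,.043)
for cut in(None,):
    # tote: blue-rim only mask fit
    m=(i[...,2]>i[...,0]+40); q=np.argwhere(m)[:,::-1].astype(np.float32)
    c0=proj("top",[[546,228,22]])[0]; q=q[np.abs(q-c0).max(1)<60]; mk=np.zeros(im.shape[:2],np.uint8)
    cv2.fillConvexPoly(mk,cv2.convexHull(q.astype(np.int32)),1); M2={"top":cv2.resize(mk.astype(float),None,fx=S,fy=S,interpolation=cv2.INTER_LINEAR)>.5}
    r=fit((box(240,186,0,22),),list(tp),M2,("top",),pad=24); print("tote blue hull",r); tp=r[0]
    r=fit((box(240,186,0,22),),list(tp),M,("top",),pad=24); print("tote",r)
big=cv2.resize(im[:,:,::-1],None,fx=8,fy=8,interpolation=cv2.INTER_CUBIC)
def draw(P,p,col):
    Q=rot(np.array(P,float),p[2],(0,0))+[p[0],p[1],0]; uv=((proj("top",Q)+.5)*8-.5).round().astype(np.int32); cv2.polylines(big,[uv],True,col,1)
def sq(a,z,b=None,cx=0,cy=0): b=b or a; return [[cx+a/2*i,cy+b/2*j,z] for i,j in((1,1),(1,-1),(-1,-1),(-1,1))]
draw(sq(120,24),B,(0,255,0)); draw(sq(74,30),B,(255,0,255)); draw(sq(62,30),B,(255,0,0)); draw(sq(44,24),B,(0,255,255))
draw(sq(240,22,186),tp,(0,255,0))
for x,s,y in((-86,52,33),(-13,66,40),(73,78,46)):
    for k in(-1,1): draw(sq(s,22,None,x,k*y),tp,(0,255,255))
bc=((proj("top",[[484,-270,24]])[0])*8).astype(int); tc=((proj("top",[[546,228,22]])[0])*8).astype(int)
a=big[bc[1]-220:bc[1]+220,bc[0]-200:bc[0]+200]; b=big[tc[1]-400:tc[1]+400,tc[0]-380:tc[0]+380]
a=cv2.resize(a,(400,440)); b=cv2.resize(b,(400,440)); cv2.imwrite("pics/ov.png",np.hstack([a,b]))
```

```text
1.55 [ 4.86262e+02 -2.70987e+02 -1.60000e-02] 0.10188407536301447
1.65 [ 4.84369e+02 -2.70613e+02 -5.50000e-02] 0.0714610832954028
1.7 [ 4.83636e+02 -2.69904e+02 -7.40000e-02] 0.06867447932479198
1.75 [ 4.83458e+02 -2.70090e+02 -1.03000e-01] 0.07739227587039887
tote blue hull ([np.float64(547.9326323946179), np.float64(226.03886394844076), np.float64(0.03827791456139298)], np.float64(0.11885684703446164))
tote ([np.float64(545.866535081315), np.float64(229.37414138730105), np.float64(0.04558992243307999)], np.float64(0.1582420683591842))
```

View pics/ov.png

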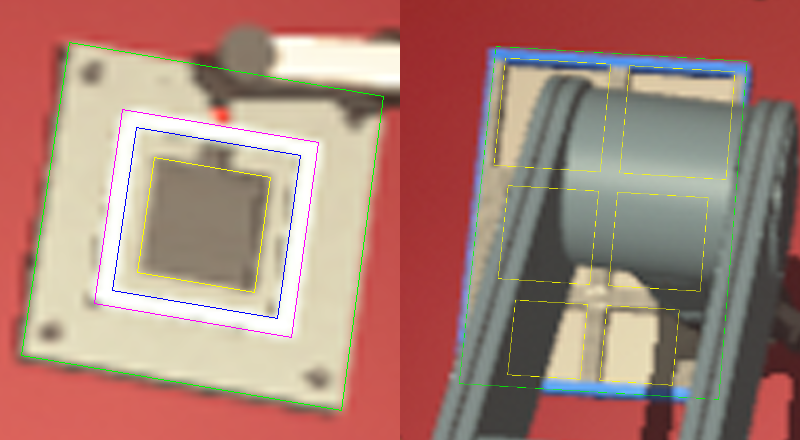

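{"api": "arm_command", "payload": {
  "deltas": [
    [[0,-36.5,9.5],[0,0,0],0],
    [[0,-36.5,9.5],[0,0,0],0],
    [[0,-36.5,9.5],[0,0,0],0],
    [[0,-36.5,9.5],[0,0,0],0],
    [[0,-37,9.4],[0,0,0],0],
    [[33,0,0],[0,0,0],0],
    [[34,0,0],[0,0,0],0],
    [[0,0,0],[0,0,0],0]
  ]
}}

```text
clock: 29.37
tool_pos: [445.0, -85.7, 56.0]
ee_rot: [-3.106, 1.565, 2.773]
ft_force: [-0.8, 1.0, -0.3]
gripper_width: 42.6
```

{"api": "arm_command", "payload": {
  "deltas": [
    [[0,0,0],[0,0,0],0],
    [[0,0,0],[0,0,0],0],
    [[0,0,0],[0,0,0],0]
  ]
}}

```text
clock: 29.62
tool_pos: [450.5, -86.4, 62.2]
ee_rot: [-0.085, 1.564, -0.485]
ft_force: [0.4, -0.5, -0.1]
gripper_width: 42.1
```

Run:
```python
from h import *
plan((448.4,-86.2,7,1.169))
```

```text
start [450.5 -86.4  62.2] yaw_y 1.17 w 42.1 t 29.6167 j6 -1.6
wp 0 shift [55.2 -0.6 -2.4] turn [0.08 0.4  0.03] rows>=1.3
```

{"api": "arm_command", "payload": {
  "deltas": [
    [[28,-0.5,-2.4],[0,0.4,0],0],
    [[27,0,0],[0,0,0],0],
    [[0,0,0],[0,0,0],0],
    [[0,0,0],[0,0,0],0],
    [[0,0,0],[0,0,0],-1],
    [[0,0,0],[0,0,0],-1],
    [[0,0,0],[0,0,0],-1],
    [[0,0,0],[0,0,0],-1]
  ],
  "squeeze": 50
}}

```text
clock: 30.28
tool_pos: [448.2, -86.5, 7.4]
ee_rot: [-0.61, 1.57, -1.011]
ft_force: [0.3, 0.5, 6.7]
gripper_width: 12.7
```

{"api": "arm_command", "payload": {
  "deltas": [
    [[0,0,0],[0,0,0],-1],
    [[0,0,0],[0,0,0],-1],
    [[0,0,0],[0,0,0],-1]
  ]
}}

```text
clock: 30.53
tool_pos: [448.3, -86.5, 7.4]
ee_rot: [-0.523, 1.57, -0.924]
ft_force: [-1.0, -0.6, 5.8]
gripper_width: 12.9
```

Run:
```python
from h import *
p,R=tool(); t=R[:,2]; d=np.array([448.5-p[0],-86.1-p[1]]); print("plug offset along tool z",d@t[:2],"y",d@R[:2,1],t)
plan((p[0],p[1],p[2]+60,1.169))
```

```text
plug offset along tool z 0.07491847607302 y 0.4476151121736914 [ 0.92057802 -0.39055763  0.00092082]
start [448.3 -86.5   7.4] yaw_y 1.17 w 12.9 t 30.5333 j6 -1.6
wp 0 shift [-60.   -0.    0.1] turn [0.03 0.05 0.03] rows>=1.5
```

{"api": "arm_command", "payload": {
  "deltas": [
    [[-15,0,0],[0,0,0],-1],
    [[-40,0,0],[0,0,0],-1],
    [[-40,0,0],[0,0,0],-1],
    [[0,0,0],[-6.3,0,0],-1],
    [[0,0,0],[-6.3,0,0],-1],
    [[0,0,0],[-6.3,0,0],-1],
    [[0,0,0],[0,0,0],-1],
    [[0,0,0],[0,0,0],-1]
  ]
}}

```text
clock: 31.2
tool_pos: [447.2, -86.0, 101.3]
ee_rot: [-3.125, 1.569, 3.084]
ft_force: [0.3, 0.4, -0.2]
gripper_width: 12.7
```

Run:
```python
from h import *
plan((483.6,-269.9,90,1.4995))
```

```text
start [447.2 -86.  101.3] yaw_y 1.496 w 12.7 t 31.2 j6 -1.93
wp 0 shift [  11.3 -180.6   50.1] turn [-0.19 -0.1   0.  ] rows>=4.6
```

{"api": "arm_command", "payload": {
  "deltas": [
    [[0,-30,8.3],[-0.2,0,0],-1],
    [[0,-30,8.3],[0,0,0],-1],
    [[0,-30,8.3],[0,0,0],-1],
    [[0,-30,8.4],[0,0,0],-1],
    [[0,-30,8.4],[0,0,0],-1],
    [[0,-30.5,8.4],[0,0,0],-1],
    [[0,0,0],[0,0,0],-1],
    [[0,0,0],[0,0,0],-1]
  ]
}}

```text
clock: 31.87
tool_pos: [484.5, -271.1, 100.0]
ee_rot: [2.961, 1.568, 2.887]
ft_force: [-0.6, 0.6, -1.0]
gripper_width: 12.8
```

{"api": "arm_command", "payload": {
  "deltas": [
    [[30,0,0],[0,0,0],-1],
    [[20,0,0],[0,0,0],-1],
    [[0,0,0],[0,0,0],-1],
    [[0,0,0],[0,0,0],-1],
    [[0,0,0],[0,0,0],-1]
  ]
}}

```text
clock: 32.28
tool_pos: [484.8, -269.0, 51.2]
ee_rot: [3.073, 1.568, 3.005]
ft_force: [-0.5, -0.4, 0.6]
gripper_width: 13.0
```

Run:
```python
from h import *
plan((483.6,-269.9,35,1.4995))
```

```text
start [ 484.8 -269.    51.2] yaw_y 1.503 w 13.0 t 32.2833 j6 -2.21
wp 0 shift [16.2 -1.  -1.1] turn [ 0.19 -0.14 -0.01] rows>=0.4
```

{"api": "arm_command", "payload": {
  "deltas": [
    [[8,-1,-1.1],[0.2,0,0],-1],
    [[8,0,0],[0,0,0],-1],
    [[0,0,0],[0,0,0],-1],
    [[0,0,0],[0,0,0],-1]
  ]
}}

```text
clock: 32.62
tool_pos: [482.9, -270.0, 33.9]
ee_rot: [2.868, 1.567, 2.796]
ft_force: [0.1, -0.0, -0.5]
gripper_width: 13.0
```

{"api": "arm_command", "payload": {
  "deltas": [
    [[3,0,0],[0,0,0],-1],
    [[3,0,0],[0,0,0],-1],
    [[0,0,0],[0,0,0],-1]
  ]
}}

```text
clock: 32.87
tool_pos: [482.9, -270.2, 27.7]
ee_rot: [2.893, 1.567, 2.822]
ft_force: [-0.9, 0.5, -0.5]
gripper_width: 13.0
```

{"api": "arm_command", "payload": {
  "deltas": [
    [[3,0,0],[0,0,0],-1],
    [[2.5,0,0],[0,0,0],-1],
    [[0,0,0],[0,0,0],-1],
    [[0,0,0],[0,0,0],-1]
  ]
}}

```text
clock: 33.2
tool_pos: [483.0, -270.2, 22.5]
ee_rot: [2.917, 1.567, 2.845]
ft_force: [0.3, 0.2, -0.1]
gripper_width: 12.6
```

{"api": "arm_command", "payload": {
  "deltas": [
    [[1,0,0],[0,0,0],-1],
    [[0,0,0],[0,0,0],-1]
  ]
}}

```text
clock: 33.37
tool_pos: [483.1, -270.3, 21.7]
ee_rot: [2.974, 1.568, 2.902]
ft_force: [-0.4, -0.5, -0.5]
gripper_width: 12.8
```

{"api": "arm_command", "payload": {
  "deltas": [
    [[1.5,0,0],[0,0,0],-1],
    [[0,0,0],[0,0,0],-1],
    [[0,0,0],[0,0,0],-1]
  ]
}}

```text
clock: 33.62
tool_pos: [483.3, -270.5, 21.4]
ee_rot: [-3.134, 1.568, 3.077]
ft_force: [-2.4, 1.7, 8.0]
gripper_width: 12.8
```

{"api": "arm_command", "payload": {
  "deltas": [
    [[0,0,0],[0,0,0],0],
    [[0,0,0],[0,0,0],0],
    [[0,0,0],[0,0,0],0],
    [[-30,0,0],[0,0,0],0],
    [[-40,0,0],[0,0,0],0],
    [[-40,0,0],[0,0,0],0],
    [[-20,0,0],[0,0,0],0],
    [[0,0,0],[0,0,0],0]
  ]
}}

```text
clock: 34.28
tool_pos: [486.3, -272.7, 155.9]
ee_rot: [-0.823, 1.563, -0.895]
ft_force: [0.5, -1.1, 0.8]
gripper_width: 42.5
```

Run:
```python
from h import *
plan((544.9,-383.6,150,.059),(544.9,-383.6,74,.059))
```

```text
start [ 486.3 -272.7  155.9] yaw_y 1.499 w 42.5 t 34.2833 j6 -2.21
wp 0 shift [   6.8 -106.4   66.3] turn [8.253e+01 4.900e-01 5.000e-02] rows>=11.6
wp 1 shift [76.  0.  0.] turn [0. 0. 0.] rows>=1.9
```

{"api": "arm_command", "payload": {
  "deltas": [
    [[0,-35.5,22],[0,0.5,0],0],
    [[0,-35.5,22],[0,0,0],0],
    [[0,-35.5,22],[0,0,0],0],
    [[0,0,0],[7,0,0],0],
    [[0,0,0],[7,0,0],0],
    [[0,0,0],[7,0,0],0],
    [[0,0,0],[7,0,0],0],
    [[0,0,0],[7,0,0],0]
  ]
}}

```text
clock: 34.95
tool_pos: [541.1, -380.8, 147.7]
ee_rot: [-2.683, 1.557, 2.912]
ft_force: [-0.4, 0.2, 0.2]
gripper_width: 43.0
```

{"api": "arm_command", "payload": {
  "deltas": [
    [[0,0,0],[7,0,0],0],
    [[0,0,0],[7,0,0],0],
    [[0,0,0],[7,0,0],0],
    [[0,0,0],[7,0,0],0],
    [[0,0,0],[7,0,0],0],
    [[0,0,0],[7,0,0],0],
    [[0,0,0],[5,0,0],0],
    [[0,0,0],[0,0,0],0]
  ]
}}

```text
clock: 35.62
tool_pos: [541.2, -380.7, 148.1]
ee_rot: [-1.848, 1.557, 2.93]
ft_force: [0.1, -0.4, -0.5]
gripper_width: 42.6
```

Run:
```python
from fit import *
M=masks()
print(fit(PLUG,[483.6,-270,-.071],M,("side",)))
# handle by bright red in side
im=robot.capture("side").astype(int); r,g,b=im[...,0],im[...,1],im[...,2]
uv=proj("side",[[545,-383.6,94]])[0]
hsv=cv2.cvtColor(robot.capture("side"),cv2.COLOR_RGB2HSV).astype(int)
print(uv); 
for v in range(int(uv[1])-8,int(uv[1])+12,3): print(v,[tuple(im[v,u]) for u in range(int(uv[0])-6,int(uv[0])+8,2)])
plan((544.9,-383.6,72,.059))
```

```text
([np.float64(485.24341433990446), np.float64(-284.16357109035556), np.float64(0.0907276339765986)], np.float64(0.44941675503711553))
[307.8974891  307.96107303]
299 [(np.int64(146), np.int64(138), np.int64(129)), (np.int64(143), np.int64(136), np.int64(125)), (np.int64(118), np.int64(91), np.int64(87)), (np.int64(103), np.int64(31), np.int64(36)), (np.int64(99), np.int64(26), np.int64(33)), (np.int64(89), np.int64(26), np.int64(34)), (np.int64(103), np.int64(28), np.int64(37))]
302 [(np.int64(146), np.int64(138), np.int64(128)), (np.int64(144), np.int64(135), np.int64(124)), (np.int64(159), np.int64(87), np.int64(80)), (np.int64(168), np.int64(36), np.int64(30)), (np.int64(167), np.int64(34), np.int64(28)), (np.int64(147), np.int64(32), np.int64(32)), (np.int64(90), np.int64(27), np.int64(35))]
305 [(np.int64(145), np.int64(135), np.int64(125)), (np.int64(145), np.int64(130), np.int64(120)), (np.int64(157), np.int64(62), np.int64(57)), (np.int64(170), np.int64(33), np.int64(27)), (np.int64(171), np.int64(32), np.int64(27)), (np.int64(150), np.int64(30), np.int64(31)), (np.int64(91), 
[... 730 characters left out ...]
6), np.int64(56), np.int64(56)), (np.int64(144), np.int64(103), np.int64(97)), (np.int64(155), np.int64(79), np.int64(75)), (np.int64(147), np.int64(56), np.int64(54)), (np.int64(108), np.int64(54), np.int64(55)), (np.int64(87), np.int64(28), np.int64(35))]
317 [(np.int64(87), np.int64(27), np.int64(35)), (np.int64(87), np.int64(28), np.int64(36)), (np.int64(91), np.int64(39), np.int64(43)), (np.int64(89), np.int64(34), np.int64(40)), (np.int64(87), np.int64(28), np.int64(36)), (np.int64(86), np.int64(26), np.int64(35)), (np.int64(86), np.int64(26), np.int64(34))]
start [ 541.4 -380.9  149. ] yaw_y 0.071 w 42.6 t 35.8167 j6 -0.85
wp 0 shift [76.9  4.2  3.1] turn [ 0.66 -0.16  0.7 ] rows>=1.9
```

{"api": "arm_command", "payload": {
  "deltas": [
    [[38,4,3],[0,0,0.7],0],
    [[39,0,0],[0,0,0],0],
    [[0,0,0],[0,0,0],0],
    [[0,0,0],[0,0,0],0],
    [[0,0,0],[0,0,0],-0.55],
    [[0,0,0],[0,0,0],-0.55],
    [[0,0,0],[0,0,0],-0.55],
    [[0,0,0],[0,0,0],-0.55]
  ],
  "squeeze": 20
}}

```text
clock: 36.48
tool_pos: [546.3, -384.5, 74.8]
ee_rot: [1.389, 1.568, -0.114]
ft_force: [-0.7, 0.7, -0.3]
gripper_width: 19.3
```

Run:
```python
from h import *
p,R=tool(); h=np.array([538.5,-273.8]); d=p[:2]-h; print(np.linalg.norm(d),"theta",(np.arctan2(d[1],d[0])-np.pi+.071)%6.283)
plan((p[0],p[1],p[2],.059)); print(robot.state()["ft_force"])
```

```text
111.00819954882478 theta 1.7120035557984776
start [ 546.3 -384.5   74.8] yaw_y 0.068 w 19.3 t 36.4833 j6 -0.85
wp 0 shift [0. 0. 0.] turn [ 0.54  0.03 -0.17] rows>=0.1
[-0.66696429  0.74153026 -0.34362653]
```

{"api": "arm_command", "payload": {
  "deltas": [
    [[0,-11.5,-0.6],[6,0,0],-0.55],
    [[0,-11.5,-0.6],[6,0,0],-0.55],
    [[0,-11.5,-0.6],[6,0,0],-0.55],
    [[0,-11.5,-0.6],[6,0,0],-0.55],
    [[0,-11.5,-0.6],[6,0,0],-0.55],
    [[0,-11.5,-0.6],[6,0,0],-0.55],
    [[0,-11.5,-0.6],[6,0,0],-0.55],
    [[0,0,0],[0,0,0],-0.55]
  ]
}}

```text
clock: 37.15
tool_pos: [468.9, -359.7, 73.6]
ee_rot: [-2.579, 1.569, 1.465]
ft_force: [-0.3, 0.8, -0.2]
gripper_width: 19.4
```

{"api": "arm_command", "payload": {
  "deltas": [
    [[0,-11.5,-0.6],[6,0,0],-0.55],
    [[0,-11.5,-0.6],[6,0,0],-0.55],
    [[0,-11.5,-0.6],[6,0,0],-0.55],
    [[0,-11.5,-0.6],[6,0,0],-0.55],
    [[0,-11.5,-0.6],[6,0,0],-0.55],
    [[0,-11.5,-0.6],[6,0,0],-0.55],
    [[0,-11.5,-0.6],[6,0,0],-0.55],
    [[0,0,0],[0,0,0],-0.55]
  ]
}}

```text
clock: 37.82
tool_pos: [429.6, -291.6, 73.4]
ee_rot: [-2.055, 1.568, 1.259]
ft_force: [0.2, -0.5, 0.0]
gripper_width: 19.3
```

{"api": "arm_command", "payload": {
  "deltas": [
    [[0,-11.5,-0.6],[6,0,0],-0.55],
    [[0,-8,-0.4],[4,0,0],-0.55],
    [[0,0,0],[0,0,0],-0.55],
    [[0,0,0],[0,0,0],-0.55]
  ]
}}

```text
clock: 38.15
tool_pos: [428.7, -274.2, 73.3]
ee_rot: [-2.49, 1.569, 0.656]
ft_force: [-0.0, -0.0, -0.1]
gripper_width: 19.2
```

Run:
```python
from h import *
p,R=tool(); h=np.array([538.5,-273.8]); d=p[:2]-h; print(np.linalg.norm(d),"theta",(np.arctan2(d[1],d[0])-np.pi+.071)%6.283)
plan((p[0],p[1],p[2],-1.64)); print(robot.state()["ft_force"])
```

```text
109.75774824781249 theta 0.07425845941541809
start [ 428.7 -274.2   73.3] yaw_y -1.566 w 19.2 t 38.15 j6 0.78
wp 0 shift [0. 0. 0.] turn [ 4.24 -0.08  0.06] rows>=0.6
[-0.01955601 -0.029903   -0.1135875 ]
```

{"api": "arm_command", "payload": {
  "deltas": [
    [[0,-5,-0.2],[3,0,0],-0.55],
    [[0,-3,0],[1,0,0],-0.55],
    [[0,0,0],[0,0,0],-0.55]
  ]
}}

```text
clock: 38.4
tool_pos: [428.7, -265.8, 72.9]
ee_rot: [-1.914, 1.569, 1.159]
ft_force: [-0.7, 0.0, -0.0]
gripper_width: 18.9
```

{"api": "arm_command", "payload": {
  "deltas": [
    [[0,-2,0],[0,0,0],-0.55],
    [[0,0,0],[0,0,0],-0.55]
  ]
}}

```text
clock: 38.57
tool_pos: [428.7, -264.4, 72.9]
ee_rot: [-2.453, 1.57, 0.62]
ft_force: [-0.7, -3.1, -0.1]
gripper_width: 19.3
```

Run:
```python
from h import *
p,R=tool(); h=np.array([538.5,-273.8]); d=p[:2]-h; print(np.linalg.norm(d),"theta",np.arctan2(-d[1],-d[0])+.071)
print(robot.state()["ft_force"],p)
```

```text
110.18307252294017 theta -0.014088152421790318
[-0.65797266 -3.07411041 -0.06519077] [ 428.71554926 -264.43603466   72.90754277]
```

{"api": "arm_command", "payload": {
  "deltas": [
    [[0,0,0],[0,0,0],0],
    [[0,0,0],[0,0,0],0],
    [[-40,0,0],[0,0,0],0.6],
    [[-40,0,0],[0,0,0],0.6],
    [[-10,0,0],[0,0,0],0.6],
    [[0,0,0],[0,0,0],0.6],
    [[0,0,0],[0,0,0],0.6]
  ]
}}

```text
clock: 39.15
tool_pos: [428.6, -263.6, 163.1]
ee_rot: [-2.248, 1.569, 0.822]
ft_force: [-0.3, 1.0, -0.3]
gripper_width: 68.3
```

Run:
```python
from fit import *
M=masks()
for nm,k,p in(("sA","s",(662,30,0)),("sB","s",(543.5,-64,0)),("m","m",(550,48,0)),("l","l",(433,31,0))): print(nm,*[(np.round(r[:2],1),round(f,3)) for r,f in (fit(SH[k],p,M,(c,),False) for c in("top","side"))])
L=cyl(54,42,6)+[536-546,187-228,0]
print("tote",fit((box(240,186,0,22),L),[546.5,228,.043],M,("top",),pad=20))
im=robot.capture("top").astype(int)
m=(im[...,2]>im[...,0]+40); q=np.argwhere(m)[:,::-1]; c0=proj("top",[[546,228,22]])[0]; q=q[np.abs(q-c0).max(1)<60]
mk=np.zeros(m.shape,np.uint8); cv2.fillConvexPoly(mk,cv2.convexHull(q.astype(np.int32)),1); M2={"top":cv2.resize(mk.astype(float),None,fx=S,fy=S,interpolation=cv2.INTER_LINEAR)>.5}
print("tote blue",fit((box(240,186,0,22),),[546.5,228,.043],M2,("top",),pad=20))
print("rect",cv2.minAreaRect(q.astype(np.float32)))
plan((433,30.5,140,-1.57))
cv2.imwrite("pics/t20.png",im[:,:,::-1])
```

```text
sA (array([662.9,  29.1]), np.float64(0.08)) (array([664.2,  33.9]), np.float64(0.122))
sB (array([517. , -88.2]), np.float64(0.027)) (array([518.8, -83.2]), np.float64(0.034))
m (array([550. ,  47.4]), np.float64(0.058)) (array([543.6,  62.8]), np.float64(0.244))
l (array([433.2,  30.2]), np.float64(0.067)) (array([437.7,  33.5]), np.float64(0.249))
tote ([np.float64(546.3595422174537), np.float64(229.8475184374154), np.float64(0.03485232914348677)], np.float64(0.056652433609479025))
tote blue ([np.float64(546.7057509868082), np.float64(227.7596314258301), np.float64(0.035767682967805206)], np.float64(0.039299359896789565))
rect ((191.0501708984375, 208.91810607910156), (64.1585922241211, 79.2234115600586), 4.927110195159912)
start [ 427.5 -262.7  161.1] yaw_y -1.642 w 68.3 t 39.3 j6 0.87
wp 0 shift [  22.4 -292.8   15.4] turn [-4.13  0.12  0.26] rows>=7.2[ WARN:0@11.120] global loadsave.cpp:1063 imwrite_ Unsupported depth image for selected encoder is fallbacked to CV_8U.
```

{"api": "arm_command", "payload": {
  "deltas": [
    [[0,-36.6,2],[0,0,0],1],
    [[0,-36.6,2],[0,0,0],1],
    [[0,-36.6,2],[0,0,0],1],
    [[0,-36.6,2],[0,0,0],1],
    [[0,-36.6,2],[0,0,0],1],
    [[0,-36.6,2],[0,0,0],1],
    [[0,-36.6,2],[0,0,0],1],
    [[0,-36.6,1.5],[-6.4,0,0],1]
  ]
}}

```text
clock: 39.97
tool_pos: [432.5, 31.4, 162.1]
ee_rot: [-0.912, 1.567, 2.269]
ft_force: [1.2, -0.0, 0.6]
gripper_width: 85.7
```

{"api": "arm_command", "payload": {
  "deltas": [
    [[40,0,0],[0,0,0],1],
    [[40,0,0],[0,0,0],1],
    [[0,0,0],[0,0,0],1],
    [[0,0,0],[0,0,0],1],
    [[0,0,0],[0,0,0],1]
  ]
}}

```text
clock: 40.38
tool_pos: [434.3, 29.3, 84.0]
ee_rot: [-1.54, 1.568, 1.641]
ft_force: [0.1, 0.7, 0.8]
gripper_width: 85.5
```

```bash
sed -i 's/^T=np.*/T=np.array([546.5,228.3]); TY=.040/' h.py
python3 - <<'E'
from h import *
plan((433.2,30.2,4,-1.531))
E
```

```text
start [434.3  29.3  84. ] yaw_y -1.531 w 85.5 t 40.3833 j6 1.34
wp 0 shift [80.  -0.7  1. ] turn [-0.01  0.    0.13] rows>=2.0
```

{"api": "arm_command", "payload": {
  "deltas": [
    [[40,-0.7,1],[0,0,0],1],
    [[30,0,0],[0,0,0],1],
    [[10,0,0],[0,0,0],1],
    [[0,0,0],[0,0,0],1],
    [[0,0,0],[0,0,0],-1],
    [[0,0,0],[0,0,0],-1],
    [[0,0,0],[0,0,0],-1],
    [[0,0,0],[0,0,0],-1]
  ],
  "squeeze": 40
}}

```text
clock: 41.05
tool_pos: [435.1, 29.7, 5.6]
ee_rot: [-3.007, 1.566, 0.175]
ft_force: [-1.2, -1.8, 7.4]
gripper_width: 62.8
```

{"api": "arm_command", "payload": {
  "deltas": [
    [[0,0,0],[0,0,0],-1],
    [[0,0,0],[0,0,0],-1]
  ]
}}

```text
clock: 41.22
tool_pos: [435.1, 29.7, 5.6]
ee_rot: [-3.029, 1.566, 0.153]
ft_force: [-2.5, -2.4, 7.3]
gripper_width: 62.6
```

{"api": "arm_command", "payload": {
  "deltas": [
    [[-10,0,0],[0,0,0],-1],
    [[-30,0,0],[0,0,0],-1],
    [[-40,0,0],[0,0,0],-1],
    [[-40,0,0],[0,0,0],-1],
    [[0,0,0],[0,0,0],-1],
    [[0,0,0],[0,0,0],-1]
  ]
}}

```text
clock: 41.72
tool_pos: [435.3, 29.9, 126.8]
ee_rot: [-3.102, 1.562, 0.08]
ft_force: [-0.5, 0.2, -3.5]
gripper_width: 63.1
```

Run:
```python
from h import *
c=cell(73,-46); print(c)
plan((c[0],c[1],110,-1.531))
```

```text
[621.28111716 185.25601649]
start [435.3  29.9 126.8] yaw_y -1.531 w 63.1 t 41.7167 j6 1.34
wp 0 shift [  18.5 -147.8 -191.9] turn [ 0.02 -0.49  0.02] rows>=5.9
```

{"api": "arm_command", "payload": {
  "deltas": [
    [[0,-21,-27.6],[0,-0.4,0],-1],
    [[0,-21,-27.6],[0,0,0],-1],
    [[0,-21,-27.6],[0,0,0],-1],
    [[0,-21,-27.6],[0,0,0],-1],
    [[0,-21,-27.6],[0,0,0],-1],
    [[0,-21,-27.6],[0,0,0],-1],
    [[0,-21.5,-27.6],[0,0,0],-1],
    [[40,0,0],[0,0,0],-1]
  ]
}}

```text
clock: 42.38
tool_pos: [630.7, 190.4, 89.5]
ee_rot: [-2.759, 1.555, 0.425]
ft_force: [4.1, -0.1, -0.5]
gripper_width: 62.6
```

{"api": "arm_command", "payload": {
  "deltas": [
    [[30,0,0],[0,0,0],-1],
    [[0,0,0],[0,0,0],-1],
    [[0,0,0],[0,0,0],-1],
    [[0,0,0],[0,0,0],-1]
  ]
}}

```text
clock: 42.72
tool_pos: [619.6, 185.3, 53.2]
ee_rot: [-0.323, 1.564, 2.858]
ft_force: [0.8, 0.4, -2.8]
gripper_width: 63.0
```

Run:
```python
from h import *
c=cell(73,-46)+[1.5,0]; print(c)
plan((c[0],c[1],12.5,-1.531))
```

```text
[622.78111716 185.25601649]
start [619.6 185.3  53.2] yaw_y -1.531 w 63.0 t 42.7167 j6 1.65
wp 0 shift [40.6  0.3 -3.4] turn [0.01 0.38 0.13] rows>=1.0
```

{"api": "arm_command", "payload": {
  "deltas": [
    [[15,0.3,-3.4],[0,0.4,0],-1],
    [[15,0,0],[0,0,0],-1],
    [[10,0,0],[0,0,0],-1],
    [[0,0,0],[0,0,0],-1],
    [[0,0,0],[0,0,0],-1],
    [[0,0,0],[0,0,0],-1]
  ]
}}

```text
clock: 43.22
tool_pos: [623.9, 185.5, 14.3]
ee_rot: [-2.458, 1.567, 0.723]
ft_force: [1.4, -0.8, -2.3]
gripper_width: 62.6
```

Run:
```python
from h import *
c=cell(73,-46)+[1.5,0]; print(c,robot.state()["ft_force"])
plan((c[0],c[1],12.5,-1.531))
```

```text
[622.78111716 185.25601649] [ 1.36185472 -0.77784044 -2.34605525]
start [623.9 185.5  14.3] yaw_y -1.531 w 62.6 t 43.2167 j6 1.65
wp 0 shift [1.8 0.2 1.1] turn [ 0.02 -0.17  0.14] rows>=0.1
```

{"api": "arm_command", "payload": {
  "deltas": [
    [[1.5,0,1],[0,0,0],-1],
    [[0,0,0],[0,0,0],-1],
    [[0,0,0],[0,0,0],0.75],
    [[0,0,0],[0,0,0],0.75],
    [[0,0,0],[0,0,0],0.75],
    [[-20,0,0],[0,0,0],0.75],
    [[-40,0,0],[0,0,0],0.75],
    [[-40,0,0],[0,0,0],0.75]
  ]
}}

```text
clock: 43.88
tool_pos: [620.4, 185.0, 110.6]
ee_rot: [-0.447, 1.567, 2.735]
ft_force: [-0.0, 0.5, 0.6]
gripper_width: 74.8
```

{"api": "arm_command", "payload": {
  "deltas": [
    [[-20,0,0],[0,0,0],0.75],
    [[0,0,0],[0,0,0],0.75],
    [[0,0,0],[0,0,0],0.75]
  ]
}}

```text
clock: 44.13
tool_pos: [623.0, 185.3, 133.4]
ee_rot: [-2.667, 1.565, 0.515]
ft_force: [-0.4, -0.9, -0.9]
gripper_width: 75.0
```

Run:
```python
from h import *
plan((550,47.4,130,-1.531),(550,47.4,4,-1.531))
```

```text
start [623.  185.3 133.4] yaw_y -1.531 w 75.0 t 44.1333 j6 1.65
wp 0 shift [  2.7 134.9  78.5] turn [ 0.03 -0.28  0.14] rows>=3.8
wp 1 shift [126.   0.   0.] turn [0. 0. 0.] rows>=3.1
```

{"api": "arm_command", "payload": {
  "deltas": [
    [[0,33.7,19.6],[0,0,0],0.75],
    [[0,33.7,19.6],[0,0,0],0.75],
    [[0,33.7,19.6],[0,0,0],0.75],
    [[0,33.7,19.6],[0,0,0],0.75],
    [[30,0,0],[0,0,0],0.75],
    [[0,0,0],[0,0,0],0.75],
    [[0,0,0],[0,0,0],0.75],
    [[0,0,0],[0,0,0],0.75]
  ]
}}

```text
clock: 44.8
tool_pos: [548.9, 48.0, 100.5]
ee_rot: [-1.271, 1.568, 1.912]
ft_force: [0.3, 0.7, -0.3]
gripper_width: 74.6
```

Run:
```python
from h import *
plan((550,47.4,4,-1.531))
```

```text
start [548.9  48.  100.5] yaw_y -1.53 w 74.6 t 44.8 j6 1.41
wp 0 shift [96.5  1.  -1.2] turn [0.05 0.05 0.16] rows>=2.4
```

{"api": "arm_command", "payload": {
  "deltas": [
    [[36,0.5,-0.5],[0,0,0],0.75],
    [[36,0,0],[0,0,0],0.75],
    [[24,0,0],[0,0,0],0.75],
    [[0,0,0],[0,0,0],0.75],
    [[0,0,0],[0,0,0],0.75],
    [[0,0,0],[0,0,0],-1],
    [[0,0,0],[0,0,0],-1],
    [[0,0,0],[0,0,0],-1]
  ]
}}

```text
clock: 45.47
tool_pos: [551.7, 47.4, 7.3]
ee_rot: [-2.81, 1.565, 0.372]
ft_force: [0.1, 3.1, 5.4]
gripper_width: 52.3
```

{"api": "arm_command", "payload": {
  "deltas": [
    [[0,0,0],[0,0,0],-1],
    [[0,0,0],[0,0,0],-1],
    [[0,0,0],[0,0,0],-1]
  ]
}}

```text
clock: 45.72
tool_pos: [551.7, 47.4, 7.3]
ee_rot: [-2.803, 1.565, 0.379]
ft_force: [-0.3, 2.3, 7.7]
gripper_width: 52.8
```

{"api": "arm_command", "payload": {
  "deltas": [
    [[-10,0,0],[0,0,0],-1],
    [[-30,0,0],[0,0,0],-1],
    [[-40,0,0],[0,0,0],-1],
    [[-40,0,0],[0,0,0],-1],
    [[0,0,0],[0,0,0],-1],
    [[0,0,0],[0,0,0],-1]
  ]
}}

```text
clock: 46.22
tool_pos: [551.5, 46.5, 128.7]
ee_rot: [-3.046, 1.563, 0.136]
ft_force: [0.5, 0.2, -3.0]
gripper_width: 52.5
```

Run:
```python
from h import *
c=cell(-13,40); print(c)
plan((c[0],c[1],120,-1.531))
```

```text
[531.91082525 267.74814292]
start [551.5  46.5 128.7] yaw_y -1.531 w 52.5 t 46.2167 j6 1.41
wp 0 shift [   8.8 -221.9   10.7] turn [ 0.03 -0.44  0.04] rows>=5.4
```

{"api": "arm_command", "payload": {
  "deltas": [
    [[0,-37,1.5],[0,0,0],-1],
    [[0,-37,1.5],[0,0,0],-1],
    [[0,-37,1.5],[0,0,0],-1],
    [[0,-37,1.5],[0,0,0],-1],
    [[0,-37,1.5],[0,0,0],-1],
    [[0,-37,1.5],[0,0,0],-1],
    [[35,0,0],[0,0,0],-1],
    [[35,0,0],[0,0,0],-1]
  ]
}}

```text
clock: 46.88
tool_pos: [531.8, 271.3, 55.5]
ee_rot: [-2.507, 1.565, 0.679]
ft_force: [0.1, -0.5, -2.6]
gripper_width: 52.7
```

{"api": "arm_command", "payload": {
  "deltas": [
    [[0,0,0],[0,0,0],-1],
    [[0,0,0],[0,0,0],-1],
    [[0,0,0],[0,0,0],-1]
  ]
}}

```text
clock: 47.13
tool_pos: [531.8, 268.1, 55.8]
ee_rot: [-1.638, 1.569, 1.544]
ft_force: [-0.1, 0.6, -1.7]
gripper_width: 52.4
```

Run:
```python
from h import *
c=cell(-13,40)+[1.5,0]
plan((c[0],c[1],14.5,-1.531))
```

```text
start [531.8 268.1  55.8] yaw_y -1.531 w 52.4 t 47.1333 j6 1.81
wp 0 shift [41.3  0.5 -1.6] turn [-0.01 -0.01  0.11] rows>=1.0
```

{"api": "arm_command", "payload": {
  "deltas": [
    [[15,0.5,-1],[0,0,0],-1],
    [[15,0,0],[0,0,0],-1],
    [[11,0,0],[0,0,0],-1],
    [[0,0,0],[0,0,0],-1],
    [[0,0,0],[0,0,0],-1],
    [[0,0,0],[0,0,0],-1]
  ]
}}

```text
clock: 47.63
tool_pos: [533.6, 268.1, 15.7]
ee_rot: [-2.327, 1.567, 0.854]
ft_force: [0.4, -0.2, -2.0]
gripper_width: 52.3
```

{"api": "arm_command", "payload": {
  "deltas": [
    [[0,0,0],[0,0,0],0.5],
    [[0,0,0],[0,0,0],0.5],
    [[0,0,0],[0,0,0],0.5],
    [[-20,0,0],[0,0,0],0.5],
    [[-40,0,0],[0,0,0],0.5],
    [[-40,0,0],[0,0,0],0.5],
    [[0,0,0],[0,0,0],0.5],
    [[0,0,0],[0,0,0],0.5]
  ]
}}

```text
clock: 48.3
tool_pos: [534.9, 268.7, 118.0]
ee_rot: [-2.676, 1.562, 0.506]
ft_force: [-0.1, 0.3, -0.5]
gripper_width: 64.2
```

Run:
```python
from fit import *
plan((662.9,29.1,115,-1.531),(662.9,29.1,4,-1.531))
```

```text
start [534.9 268.7 118. ] yaw_y -1.53 w 64.2 t 48.3 j6 1.81
wp 0 shift [   3.   244.6 -118.2] turn [ 0.04 -0.46  0.23] rows>=6.6
wp 1 shift [111.   0.   0.] turn [0. 0. 0.] rows>=2.7
```

{"api": "arm_command", "payload": {
  "deltas": [
    [[0,35,-16.9],[0,0,0],0.5],
    [[0,35,-16.9],[0,0,0],0.5],
    [[0,35,-16.9],[0,0,0],0.5],
    [[0,35,-16.9],[0,0,0],0.5],
    [[0,35,-16.9],[0,0,0],0.5],
    [[0,35,-16.9],[0,0,0],0.5],
    [[0,34.6,-16.9],[0,0,0],0.5],
    [[20,0,0],[0,0,0],0.5]
  ]
}}

```text
clock: 48.97
tool_pos: [666.2, 20.5, 96.3]
ee_rot: [2.907, 1.561, -0.2]
ft_force: [1.7, -0.5, 0.1]
gripper_width: 64.0
```

{"api": "arm_command", "payload": {
  "deltas": [
    [[0,0,0],[0,0,0],0.5],
    [[0,0,0],[0,0,0],0.5],
    [[0,0,0],[0,0,0],0.5]
  ]
}}

```text
clock: 49.22
tool_pos: [659.5, 29.3, 93.1]
ee_rot: [-1.044, 1.567, 2.139]
ft_force: [-0.6, -0.1, 0.8]
gripper_width: 63.8
```

Run:
```python
from h import *
plan((662.5,29.1,3,-1.531))
```

```text
start [659.5  29.3  93.1] yaw_y -1.53 w 63.8 t 49.2167 j6 1.4
wp 0 shift [90.1  0.6 -3.1] turn [0.07 0.1  0.17] rows>=2.2
```

{"api": "arm_command", "payload": {
  "deltas": [
    [[36,0.5,-2],[0,0,0],0.5],
    [[36,0,0],[0,0,0],0.5],
    [[19,0,0],[0,0,0],0.5],
    [[0,0,0],[0,0,0],0.5],
    [[0,0,0],[0,0,0],0.5],
    [[0,0,0],[0,0,0],-1],
    [[0,0,0],[0,0,0],-1],
    [[0,0,0],[0,0,0],-1]
  ]
}}

```text
clock: 49.88
tool_pos: [664.7, 28.2, 5.9]
ee_rot: [-2.889, 1.565, 0.293]
ft_force: [-1.2, 1.2, 5.8]
gripper_width: 40.4
```

{"api": "arm_command", "payload": {
  "deltas": [
    [[0,0,0],[0,0,0],-1],
    [[0,0,0],[0,0,0],-1],
    [[0,0,0],[0,0,0],-1]
  ]
}}

```text
clock: 50.13
tool_pos: [664.7, 28.2, 5.8]
ee_rot: [-2.836, 1.565, 0.346]
ft_force: [0.3, 1.1, 6.6]
gripper_width: 40.6
```

{"api": "arm_command", "payload": {
  "deltas": [
    [[-10,0,0],[0,0,0],-1],
    [[-30,0,0],[0,0,0],-1],
    [[-40,0,0],[0,0,0],-1],
    [[-40,0,0],[0,0,0],-1],
    [[0,0,0],[0,0,0],-1],
    [[0,0,0],[0,0,0],-1]
  ]
}}

```text
clock: 50.63
tool_pos: [664.9, 27.5, 127.6]
ee_rot: [-3.052, 1.562, 0.13]
ft_force: [-0.4, 0.0, -1.9]
gripper_width: 40.7
```

Run:
```python
from h import *
c=cell(-86,33); print(c)
plan((c[0],c[1],120,-1.531))
```

```text
[459.2491428  257.83452078]
start [664.9  27.5 127.6] yaw_y -1.531 w 40.7 t 50.6333 j6 1.4
wp 0 shift [   6.1 -238.4  196.2] turn [ 0.03 -0.48  0.04] rows>=7.5
```

{"api": "arm_command", "payload": {
  "deltas": [
    [[0,-29.8,24.3],[0,0,0],-1],
    [[0,-29.8,24.3],[0,0,0],-1],
    [[0,-29.8,24.3],[0,0,0],-1],
    [[0,-29.8,24.3],[0,0,0],-1],
    [[0,-29.8,24.3],[0,0,0],-1],
    [[0,-29.8,24.3],[0,0,0],-1],
    [[0,-29.8,24.3],[0,0,0],-1],
    [[0,-29.8,24.3],[0,0,0],-1]
  ]
}}

```text
clock: 51.3
tool_pos: [456.0, 258.7, 121.9]
ee_rot: [-0.508, 1.568, 2.673]
ft_force: [0.4, 1.3, -0.9]
gripper_width: 40.4
```

{"api": "arm_command", "payload": {
  "deltas": [
    [[35,0,0],[0,0,0],-1],
    [[33,0,0],[0,0,0],-1],
    [[0,0,0],[0,0,0],-1],
    [[0,0,0],[0,0,0],-1],
    [[0,0,0],[0,0,0],-1]
  ]
}}

```text
clock: 51.72
tool_pos: [459.2, 258.1, 55.8]
ee_rot: [-1.68, 1.569, 1.502]
ft_force: [0.6, -0.1, -0.3]
gripper_width: 40.4
```

Run:
```python
from h import *
c=cell(-86,33)+[1.5,0]
plan((c[0],c[1],13.5,-1.531))
```

```text
start [459.2 258.1  55.8] yaw_y -1.531 w 40.4 t 51.7167 j6 1.83
wp 0 shift [42.3  0.4 -1.5] turn [-0.01 -0.01  0.12] rows>=1.0
```

{"api": "arm_command", "payload": {
  "deltas": [
    [[14,0.4,-1],[0,0,0],-1],
    [[14,0,0],[0,0,0],-1],
    [[8,0,0],[0,0,0],-1],
    [[5,0,0],[0,0,0],-1],
    [[0,0,0],[0,0,0],-1],
    [[0,0,0],[0,0,0],-1]
  ]
}}

```text
clock: 52.22
tool_pos: [460.4, 258.0, 14.9]
ee_rot: [-2.073, 1.568, 1.108]
ft_force: [-0.1, -0.0, -1.4]
gripper_width: 40.3
```

{"api": "arm_command", "payload": {
  "deltas": [
    [[0,0,0],[0,0,0],0.2],
    [[0,0,0],[0,0,0],0.2],
    [[0,0,0],[0,0,0],0.2],
    [[-20,0,0],[0,0,0],0.2],
    [[-40,0,0],[0,0,0],0.5],
    [[-40,0,0],[0,0,0],0.5],
    [[0,0,0],[0,0,0],0.5],
    [[0,0,0],[0,0,0],0.5]
  ]
}}

```text
clock: 52.88
tool_pos: [461.9, 258.6, 117.4]
ee_rot: [-2.645, 1.562, 0.537]
ft_force: [0.9, -0.6, -0.6]
gripper_width: 63.7
```

Run:
```python
from fit import *
M=masks()
p=(517,-88,0)
for c in("top","side"): print(fit(SH["s"],p,M,(c,),False))
plan((517,-88.2,115,-1.531))
```

```text
([np.float64(516.7306251525879), np.float64(-89.96910858154297), 0], np.float64(0.10724023023326268))
([np.float64(516.7879076004028), np.float64(-85.53504991531372), 0], np.float64(0.11603462489694971))
start [459.3 257.8 114. ] yaw_y -1.53 w 63.7 t 52.9833 j6 1.83
wp 0 shift [ -1.7 348.  -43.7] turn [ 0.03 -0.01  0.12] rows>=8.6
```

{"api": "arm_command", "payload": {
  "deltas": [
    [[0,38.7,-4.9],[0,0,0],0.5],
    [[0,38.7,-4.9],[0,0,0],0.5],
    [[0,38.7,-4.9],[0,0,0],0.5],
    [[0,38.7,-4.9],[0,0,0],0.5],
    [[0,38.7,-4.9],[0,0,0],0.5],
    [[0,38.7,-4.9],[0,0,0],0.5],
    [[0,38.7,-4.9],[0,0,0],0.5],
    [[0,38.7,-4.9],[0,0,0],0.5]
  ]
}}

```text
clock: 53.65
tool_pos: [510.0, -51.4, 111.7]
ee_rot: [-0.874, 1.566, 2.308]
ft_force: [0.1, 1.0, 0.2]
gripper_width: 64.1
```

{"api": "arm_command", "payload": {
  "deltas": [
    [[0,38.7,-4.9],[0,0,0],0.5],
    [[25,0,0],[0,0,0],0.5],
    [[0,0,0],[0,0,0],0.5],
    [[0,0,0],[0,0,0],0.5],
    [[0,0,0],[0,0,0],0.5]
  ]
}}

```text
clock: 54.07
tool_pos: [516.8, -87.2, 87.7]
ee_rot: [-1.028, 1.567, 2.154]
ft_force: [0.5, -0.0, -1.1]
gripper_width: 63.8
```

Run:
```python
from h import *
plan((516.8,-89,3,-1.531))
```

```text
start [516.8 -87.2  87.7] yaw_y -1.53 w 63.8 t 54.0667 j6 1.15
wp 0 shift [84.7  2.1 -0.1] turn [0.06 0.13 0.21] rows>=2.1
```

{"api": "arm_command", "payload": {
  "deltas": [
    [[36,1.7,1],[0,0,0],0.5],
    [[36,0,0],[0,0,0],0.5],
    [[14,0,0],[0,0,0],0.5],
    [[0,0,0],[0,0,0],0.5],
    [[0,0,0],[0,0,0],0.5],
    [[0,0,0],[0,0,0],-1],
    [[0,0,0],[0,0,0],-1],
    [[0,0,0],[0,0,0],-1]
  ]
}}

```text
clock: 54.73
tool_pos: [518.6, -90.0, 4.7]
ee_rot: [-2.963, 1.566, 0.219]
ft_force: [-0.4, 0.5, 5.9]
gripper_width: 40.7
```

{"api": "arm_command", "payload": {
  "deltas": [
    [[0,0,0],[0,0,0],-1],
    [[0,0,0],[0,0,0],-1],
    [[0,0,0],[0,0,0],-1]
  ]
}}

```text
clock: 54.98
tool_pos: [518.6, -90.0, 4.6]
ee_rot: [-2.921, 1.566, 0.261]
ft_force: [-0.1, 2.1, 5.8]
gripper_width: 40.8
```

{"api": "arm_command", "payload": {
  "deltas": [
    [[-10,0,0],[0,0,0],-1],
    [[-30,0,0],[0,0,0],-1],
    [[-40,0,0],[0,0,0],-1],
    [[-40,0,0],[0,0,0],-1],
    [[0,0,0],[0,0,0],-1],
    [[0,0,0],[0,0,0],-1]
  ]
}}

```text
clock: 55.48
tool_pos: [519.0, -91.0, 126.4]
ee_rot: [2.984, 1.563, -0.117]
ft_force: [0.3, 0.3, -0.7]
gripper_width: 40.4
```

Run:
```python
from h import *
c=cell(-86,-33)+[1.,0]; print(c)
plan((c[0],c[1],120,-1.531))
```

```text
[462.88843886 191.88731374]
start [519.  -91.  126.4] yaw_y -1.53 w 40.4 t 55.4833 j6 1.14
wp 0 shift [   5.7 -285.    44.7] turn [ 0.03 -0.43 -0.07] rows>=7.0
```

{"api": "arm_command", "payload": {
  "deltas": [
    [[0,-35.6,5.5],[0,0,0],-1],
    [[0,-35.6,5.5],[0,0,0],-1],
    [[0,-35.6,5.5],[0,0,0],-1],
    [[0,-35.6,5.5],[0,0,0],-1],
    [[0,-35.6,5.5],[0,0,0],-1],
    [[0,-35.6,5.5],[0,0,0],-1],
    [[0,-35.6,5.5],[0,0,0],-1],
    [[0,-35.6,5.5],[0,0,0],-1]
  ]
}}

```text
clock: 56.15
tool_pos: [459.7, 194.0, 122.1]
ee_rot: [-0.746, 1.568, 2.435]
ft_force: [0.4, 0.2, -1.0]
gripper_width: 40.7
```

{"api": "arm_command", "payload": {
  "deltas": [
    [[35,0,0],[0,0,0],-1],
    [[33,0,0],[0,0,0],-1],
    [[0,0,0],[0,0,0],-1],
    [[0,0,0],[0,0,0],-1],
    [[0,0,0],[0,0,0],-1]
  ]
}}

```text
clock: 56.57
tool_pos: [461.8, 192.5, 55.7]
ee_rot: [-1.663, 1.569, 1.518]
ft_force: [0.2, -0.1, -0.1]
gripper_width: 40.6
```

Run:
```python
from h import *
c=cell(-86,-33)+[1.5,0]
plan((c[0],c[1],12.5,-1.531))
```

```text
start [461.8 192.5  55.7] yaw_y -1.531 w 40.6 t 56.5667 j6 1.7
wp 0 shift [43.2  0.8 -1.6] turn [-0.01 -0.01  0.12] rows>=1.1
```

{"api": "arm_command", "payload": {
  "deltas": [
    [[14,0.6,-1],[0,0,0],-1],
    [[14,0,0],[0,0,0],-1],
    [[9,0,0],[0,0,0],-1],
    [[5,0,0],[0,0,0],-1],
    [[0,0,0],[0,0,0],-1],
    [[0,0,0],[0,0,0],-1]
  ]
}}

```text
clock: 57.07
tool_pos: [463.1, 192.2, 13.8]
ee_rot: [-2.126, 1.568, 1.056]
ft_force: [0.2, 0.1, -0.8]
gripper_width: 40.7
```

{"api": "arm_command", "payload": {
  "deltas": [
    [[0,0,0],[0,0,0],0.15],
    [[0,0,0],[0,0,0],0.15],
    [[0,0,0],[0,0,0],0.15],
    [[-20,0,0],[0,0,0],0.15],
    [[-40,0,0],[0,0,0],0.3],
    [[-40,0,0],[0,0,0],0.3],
    [[-40,0,0],[0,0,0],0.3],
    [[0,0,0],[0,0,0],0.3]
  ]
}}

```text
clock: 57.73
tool_pos: [467.5, 193.1, 161.4]
ee_rot: [-2.875, 1.555, 0.307]
ft_force: [1.9, -0.3, 0.4]
gripper_width: 55.4
```

{"api": "arm_command", "payload": {
  "deltas": [
    [[-5,38,8],[0,0,0],0.3],
    [[-5,38,8],[0,0,0],0.3],
    [[-5,38,8],[0,0,0],0.3],
    [[-5,38,8],[0,0,0],0.3],
    [[-5,38,8],[0,0,0],0.3],
    [[0,0,0],[0,0,0],0.3],
    [[0,0,0],[0,0,0],0.3],
    [[0,0,0],[0,0,0],0.3]
  ]
}}

```text
clock: 58.4
tool_pos: [430.2, 0.6, 177.7]
ee_rot: [-1.939, 1.568, 1.242]
ft_force: [0.0, 0.1, 0.2]
gripper_width: 55.4
```

Run:
```python
from h import *
print(tool()[0])
a=robot.capture("top")[:,:,::-1]; b=robot.capture("side")[:,:,::-1]
tc=proj("top",[[546,228,22]])[0].astype(int); bc=proj("top",[[484,-270,24]])[0].astype(int); ts=proj("side",[[546,228,22]])[0].astype(int); bs=proj("side",[[484,-270,40]])[0].astype(int)
f=lambda im,c,h: cv2.resize(im[c[1]-h:c[1]+h,max(0,c[0]-h):c[0]+h],(395,295) if 0 else (300,300),interpolation=cv2.INTER_CUBIC)
cv2.imwrite("pics/fin.png",np.vstack([np.hstack([f(a,tc,48),f(a,bc,35)]),np.hstack([f(b,ts,48),f(b,bs,40)])]))
```

```text
[430.18846567   0.63924947 177.73239586]
```

View pics/fin.png

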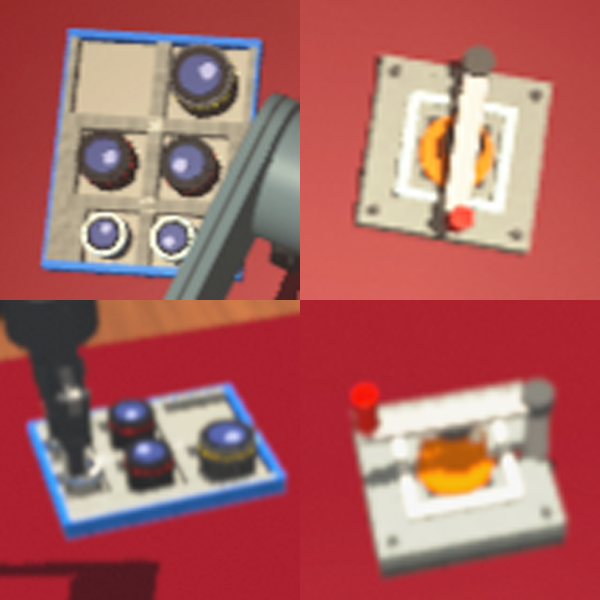

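```bash
python3 -c "
from workcell import robot
print(robot.state()['clock'],robot.state()['ft_force']); print(robot.sign_off())"
```

```text
58.5 [ 0.35646436 -0.6468878  -0.43038297]
the job is handed in; nothing more can be done
None
```

I finished the job and handed it in at about 58.5 s of the 210 s allowed; the sign-off gives no verdict.

**What I did**
1. Swung the lever open to about 1.7 rad with the tested lens still in the block.
2. Moved that lens to a medium compartment.
3. Pushed the plug home. It touched bottom at 8 N, with its underside about 14 mm above the counter by the grasp height.
4. Swung the lever shut against its stop. The handle's position put it at about 0 rad.
5. Put the four counter lenses that were present (one large, one medium, two small) in compartments of their own size.

**Last checks**
- **Final pictures:** All five lenses look upright in the right compartments, with the plug seated under the closed lever. The arm partly hid one small lens in both views.
- **Released above the floor:** I let the lenses go roughly 1 to 3 mm above the compartment floor and did not measure their resting height.
- **Bystanders:** I did not measure whether the other things had moved. The arm did not go near them.

**What disagreed or failed**
- **First grasp:** My first try at the tested lens closed above it. A touch on the mat showed the fingertips about 16 mm above the reported TCP at that opening, not 11 mm below it as described. I lowered the later grasps to suit.
- **Side camera:** It read about 5 mm off in y near the block, judged by regripping the plug. I relied on the top camera there.
- **Knocked lens:** One small lens was knocked about 35 mm aside, so I measured it again before picking it up.

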